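# Weigh a sample canister on the hook scale and load it into the stage

### The job

Weigh the sealed sample canister (the one with the wire bail and grip blade): hang it by its bail in the dip of the spring scale's hook, letting the scale take the weight little by little so that the hook never drops, jumps or is hauled down, let go and leave it hanging free until it has been at rest for a good two seconds. Then take hold again, lift it off just as smoothly, letting the hook come back to its zero, and set the canister upright and gently, fully home, in the round nest of the heating stage, and let go. Leave everything else as it is.

Things in the scene. Friction and masses are not known exactly. Their poses are not given: they have to be found in the camera images.
- canister_mid (a point): Loose sealed steel canister standing upright, 152 mm tall; this point is on its axis, 76 mm above its underside; z up. Body a cylinder 50 mm in diameter, lid 53 mm, lid top 46 mm above the underside. A 6 mm wire bail and a grip blade stand on the lid. The same if turned half round. Mass unknown, 0.25 to 0.72 kg, most of it low down.
- canister_blade (a point): Centre of the grip blade on top of the bail, 128 mm above the canister's underside; same axes. Blade: 24 mm along x, 10 mm thick along y, from 110 to 152 mm. Pinch it across its thickness (along y). Hanging centred, this point is 28 mm above hook_dip.
- canister_bail (a point): Inner top of the bail's window, on the axis, 108 mm above the underside. Bail in the canister's y-z plane (window looks along x): legs at y = +-23 mm up to 100 mm above the underside, then a shallow inverted V. Hanging centred on the hook, the hook rod's centre line is 4 mm below this point.
- canister_foot (a point): centre of the canister's underside.
- scale: Spring hook scale, fixed to the bench (not to be moved): white housing 60 mm deep (x 0 to +60), 75 mm wide, 265 mm high; origin on the bench at the foot of the housing's front face, z up; the hook stands out of the front along the scale's -x axis.
- hook_dip (a point): Centre line of the hook's 8 mm round steel rod at the bottom of its dip, where the bail must rest: 100 mm in front of the housing, 225 mm above the bench unloaded; axes as the scale. Towards the housing the rod slopes up to 12 mm higher, 34 mm from the dip, then runs level; in front it rises gently for 12 mm, then steeply to the free tip.
- hook_tip (a point): Centre line at the free end of the hook, 26 mm in front of and 22 mm above hook_dip (the end is round, 4 mm radius).
- hook (a joint): How far the hook is pulled down, m: 0 unloaded, 0.108 at the bottom stop. Spring 80 N/m (1 N lowers it 12.5 mm), lightly damped (2 N s/m); it does not give sideways. Moving faster than 0.06 m/s either way counts as dropping or jumping; a contact force of over 20 N, or a pull beyond 0.104 m, as hauling.
- stage: Grey heating stage on four posts, fixed: top plate 130 mm (x) by 180 mm (y), upper face 64 mm above the bench, two 12 mm high knobs at opposite corners; origin on the bench under its centre.
- stage_nest (a point): centre of the mouth of the stage's round nest, level with the upper face: 56 mm in diameter with a small chamfer, 15 mm deep, flat floor.
Not all that is in view belongs to the job. Leave any yellow look-alike of the part that bears canister_mid alone.

How it is judged:
By the outcome, as a careful person would: the job done as asked, in the order asked, and still so for the second after the job is handed in, with the robot touching nothing.
It also fails if it takes over 72 s, if anything falls off the work surface, if the arm or the gripper's body presses on something with over 40 N, if the wrist force passes 120 N, or if a joint passes its speed limit or range.

### The arm

A 6-joint arm with a two-finger parallel gripper is mounted at the origin on the work surface. World frame = base frame: x ahead of the robot, y to its left, z up, the work surface at z = 0. Lengths are in m, angles in rad, forces in N, time in s.
With the tool pointing down it reaches from about 0.375 to 0.975 m from the base axis. Payload 3.8 kg.
Tool frame: the origin (TCP) lies on the centre line of the jaws, within the pads' length; the fingertips stand 8 mm ahead of it and the grasp point (between the pads) lies 11 mm behind it; z points along the fingers, y is the direction in which the jaws open and shut (so a half turn about z gives the same grasp; the last joint's range is limited). The gripper opens to 85 mm and grips with 20 to 120 N. Pads are 22 mm wide; open, the fingers measure 114 mm over their backs; the gripper's body (76 mm by 85 mm) begins 54 mm behind the grasp point. The pads swing forward as they close: fully open they stand 13 mm farther back than shut.
Start: joints at [1.26, 0.264, 1.604, -0, 1.274, -0.037], TCP at [0.183, 0.65, 0.2] pointing down, gripper open.
Joint ranges: [-2.63, 2.63], [-0.94, 2.18], [0.31, 2.57], [-1.31, 4.45], [0, 2.66], [-2.55, 2.55]. Speed limits (rad/s): [2.57, 2.57, 3.14, 3.14, 3.14, 3.14].

### API

Orientations are given as a rotation vector (axis times angle).
In Python, from workcell import * gives the robot as it stands.
- The arm moves only by the tool play_rows, never from a script. Its arguments are lists of equal length, an entry for each row: "slide": the shift along the tool's x, y, z in cm, a list of three; "delta_rot": the turn, a rotation vector about the tool's x, y, z in rad, a list of three. In form: {"slide": [[x, y, z], ...], "delta_rot": [[wx, wy, wz], ...]}. A call has 1 to 12 rows; each row is the pose to reach, as a shift and turn from the pose measured when the call began, along the tool's axes at that moment; what a row does not reach only later rows make up. A row lasts 1/12 s, in which the tool goes at most 41.7 mm and 7.16 degrees, less where a joint would pass 70% of its speed; a pose out of reach is approached as far as the arm can. A call with a gripper value outside its range is refused whole. "hand" is the opening, from 0 (shut) to 1 (fully open), set as the call begins (left out, the last holds). The fingers move at their own pace and stop on an object; "force" is the grip in N (left out, the last holds). Time passes only in rows, so rows that repeat a pose let the fingers close. It gives the time, the measured TCP pose, the force and the opening at its end, in the units of the state.
- read_state(): the state, without advancing time (a new reading comes with each control period).
- read_camera(name): name is "scene" or "top" or "wrist"; returns a dict with "image" (384x512x3 uint8, red, green, blue), "depth" (384x512 float32, m along the optical axis (not along the pixel's ray), 0 where there is no reading), "fovy" (degrees; the focal length in pixels is half the picture's height over the tangent of half this angle, whatever the lens; pixels are square), "cx", "cy" (the principal point, pixels), "world_from_camera" (4x4, takes a point from camera to world coordinates); the wrist camera has in their place "hand_eye" (4x4, takes a point from camera to tool coordinates, whose origin is the TCP and whose axes are the flange's). Camera axes: x right, y up, looking along -z (the intrinsics and any distortion apply to the point x, -y, -z); pixel columns grow to the right and rows downward; lengths in m; the calibration is good to about 2 mm. A picture is of the moment at which its call begins: read the wrist's pose just before it.
- finish_job(): hands the job in, once; it reports no verdict.
Trained networks look in a picture, given as the dict that the camera call returned (one of the last four; its "shot" number tells which), for a name from the list of things; names that differ only in an ending like _2 or _b are one class to them, and where a whole thing is asked for, a point or a joint stands for the part that bears it (a point fixed in the world has none). Each returns a list of dicts, best first, with "conf" (0 to 1); they miss things now and then, are a little off and sometimes report something else, mostly with a low value. They report only what shows in the picture. A call takes as long as a camera call. They do not tell look-alikes from the thing itself.
- spot_in(target, picture): "bbox" ([centre column, centre row, width, height] in pixels, round what is visible of it).
- landmark_of(target, picture): "at" ([column, row] in pixels: a listed point, or the origin of a listed thing).
The state is a dict: "time": time; "q": joint angles; "joint_vel": joint speeds; "joint_torque": joint torques, N m; "tool_pos": TCP position; "tcp_rot": TCP orientation; "wrist_force": force on the tool from outside, world axes, zero at the start; "torque": the same for the moment, N m; "width": opening from 0.0 (shut) to 1.0 (fully open).
Only numpy, scipy, OpenCV 4.12 (cv2) and the standard library are available. Lean on these libraries where they do the work, as an engineer would, in place of code of your own. Each camera call takes 0.05 s, during which the arm holds its last target.

## Working session

There is one attempt and no reset: what is moved stays moved. The work goes in short steps, Python scripts to look and compute and a tool call to move; the robot and the scene stay as the last step left them, time stands still between calls to the robot, and variables do not carry over. Pictures are saved under pics/ and viewed, and the job is handed in when it is done.

Besides the shell and the picture viewer there is one more tool, called after "Call:" as name(argument=value, ...) on one line, values as JSON. play_rows: Moves the arm, as the interface text tells. Its arguments: {"type":"object","properties":{"slide":{"type":"array"},"delta_rot":{"type":"array"},"hand":{"type":"number"},"force":{"type":"number"}},"required":["slide","delta_rot"]}

```bash
mkdir -p pics; ls; cat > h.py <<'E'
from workcell import *
import numpy as np, cv2
from scipy.spatial.transform import Rotation as R
def save(p,n): cv2.imwrite('pics/'+n+'.png', p['image'][:,:,::-1])
def foc(p): return 192/np.tan(np.radians(p['fovy'])/2)
def T_of(s):
    T=np.eye(4);T[:3,:3]=R.from_rotvec(s['tcp_rot']).as_matrix();T[:3,3]=s['tool_pos'];return T
def wfc(p,s=None):
    return np.array(p['world_from_camera']) if 'world_from_camera' in p else T_of(s)@np.array(p['hand_eye'])
def ray(p,u,v,s=None):
    f=foc(p);T=wfc(p,s);d=np.array([(u-p['cx'])/f,-(v-p['cy'])/f,-1]);return T[:3,3],T[:3,:3]@d
def px_depth(p,u,v,s=None,d=None):
    if d is None: d=p['depth'][int(round(v)),int(round(u))]
    o,r=ray(p,u,v,s);return o+r*d
def px_z(p,u,v,z,s=None):
    o,r=ray(p,u,v,s);return o+r*(z-o[2])/r[2]
E
python3 - <<'E'
from h import *
s=read_state();print(s)
for n in ['scene','top','wrist']:
    p=read_camera(n);save(p,n+'0')
    print(n,{k:(v if k not in('image','depth') else 0) for k,v in p.items()})
    for t in ['canister_mid','canister_blade','canister_bail','hook_dip','hook_tip','scale','stage_nest','stage']:
        for d in landmark_of(t,p): print(t,np.round(d['at'],1),round(d['conf'],2))
E
```

```text
pics
{'time': 0.0, 'q': array([ 1.26008563e+00,  2.64721705e-01,  1.60541829e+00, -4.32177063e-05,
        1.27370600e+00, -3.69210949e-02]), 'joint_vel': array([-0.00105462,  0.00058531, -0.00074033,  0.00120821, -0.0016289 ,
       -0.00138862]), 'joint_torque': array([-3.41077059e-03, -5.15119672e+01, -3.67304742e+01, -5.76461080e-04,
        1.32604799e-02,  3.51354359e-07]), 'tool_pos': array([0.18228566, 0.64906305, 0.19885939]), 'tcp_rot': array([-0.42865805, -3.11185663,  0.00349705]), 'wrist_force': array([ 0.18206483, -0.15353054, -0.01960844]), 'torque': array([-0.02606885,  0.02534173,  0.02025229]), 'width': 0.999664361767744}
scene {'image': 0, 'depth': 0, 'fovy': 42.48703250605683, 'cx': 263.1387128339303, 'cy': 188.40521019046236, 'world_from_camera': array([[ 0.78160275, -0.40445458,  0.47488275,  1.16914562],
       [ 0.62370715,  0.51808498, -0.58530107, -0.84056376],
       [-0.00930191,  0.7536607 ,  0.65719786,  1.0642324 ],
       [ 0.        ,  0.        ,  0.        ,  1.        ]]), 'shot': 1}
canister_mid [173.3 254.9] 0.83
canister_mid [173.9 217.4] 0.76
c
[... 1357 characters left out ...]
2
canister_bail [388.1 228.4] 0.68
hook_dip [249.7 159.9] 0.54
hook_tip [251.8 170.7] 0.62
hook_tip [358.9 226.6] 0.45
scale [244.1 142.3] 0.72
stage_nest [146.1 212.4] 0.57
stage_nest [356.5 226.2] 0.33
stage [155.4 215.3] 0.9
wrist {'image': 0, 'depth': 0, 'fovy': 67.77770727079002, 'cx': 254.306057431539, 'cy': 192.87960092095224, 'hand_eye': array([[-1.67638744e-04,  9.59424376e-01,  2.81966023e-01,
         7.14053379e-02],
       [ 9.99999636e-01, -7.50878631e-05,  8.50030818e-04,
        -6.57452312e-04],
       [ 8.36712513e-04,  2.81966063e-01, -9.59424014e-01,
        -1.73812048e-01],
       [ 0.00000000e+00,  0.00000000e+00,  0.00000000e+00,
         1.00000000e+00]]), 'shot': 3}
```

View pics/scene0.png

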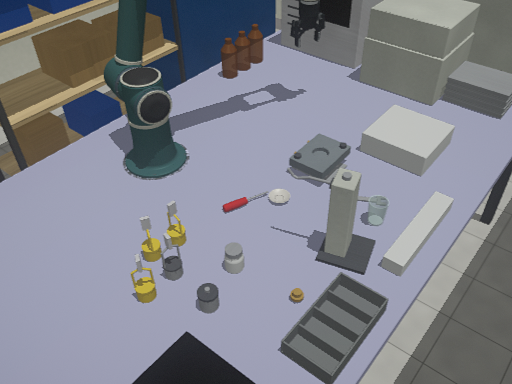

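View pics/top0.png

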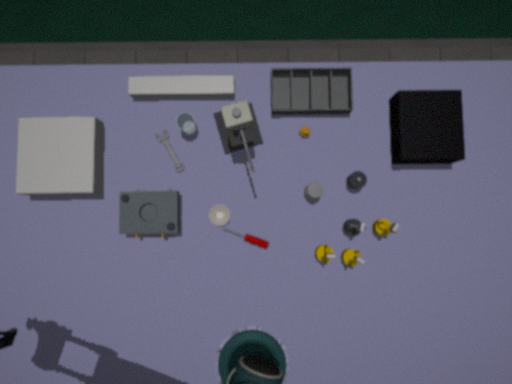

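View pics/wrist0.png

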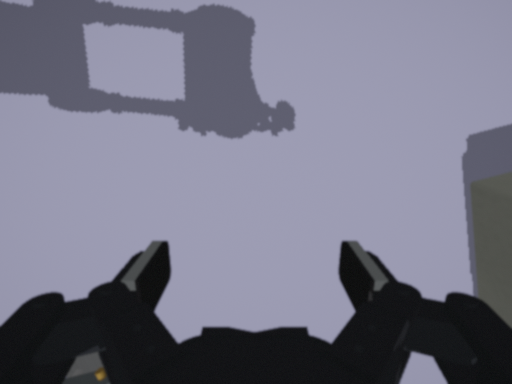

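```bash
python3 - <<'E'
from h import *
p=read_camera('scene');q=read_camera('top')
a=cv2.resize(p['image'][190:320,110:260],None,fx=4,fy=4,interpolation=cv2.INTER_CUBIC)
cv2.imwrite('pics/c1.png',a[:,:,::-1])
b=cv2.resize(q['image'][200:280,300:410],None,fx=6,fy=6,interpolation=cv2.INTER_CUBIC)
cv2.imwrite('pics/c2.png',b[:,:,::-1])
c=cv2.resize(p['image'][120:290,250:400],None,fx=4,fy=3.5,interpolation=cv2.INTER_CUBIC)
cv2.imwrite('pics/c3.png',c[:,:,::-1])
print('blade scene',px_z(p,167.3,241,.128),'d',px_depth(p,168,241))
print('blade top',px_z(q,360.8,227.5,.140))
for n,u,v in [('y1',333,254.8),('y2',361,262),('y3',391.4,228.1)]: print(n,px_z(q,u,v,.14))
print('mid',px_z(q,356,227,.046))
print('nest',px_z(p,319.8,150.7,.064),px_z(q,148,212.4,.064))
print('dip',px_z(p,299.2,177.3,.225),px_z(q,249.7,159.9,.225))
print('tip',px_z(p,286.2,165.8,.247),px_z(q,251.8,170.7,.247))
print('scale',px_z(p,326.2,250.3,0),px_z(q,244.1,142.3,0))
E
```

```text
blade scene [ 0.42657377 -0.3199174   0.128     ] d [ 0.43845162 -0.32616178  0.14120662]
blade top [ 0.42786702 -0.32294453  0.14      ]
y1 [ 0.35061431 -0.24061684  0.14      ]
y2 [ 0.32936795 -0.32038778  0.14      ]
y3 [ 0.42526908 -0.41129735  0.14      ]
mid [ 0.42888395 -0.33285217  0.046     ]
nest [0.47633965 0.31897726 0.064     ] [0.48013932 0.31176708 0.064     ]
dip [0.61015311 0.00070992 0.225     ] [ 0.61402188 -0.00481681  0.225     ]
tip [ 0.56993158 -0.00366083  0.247     ] [ 0.58141405 -0.01037007  0.247     ]
scale [0.71056334 0.00763177 0.        ] [0.709938   0.01554157 0.        ]
```

View pics/c1.png

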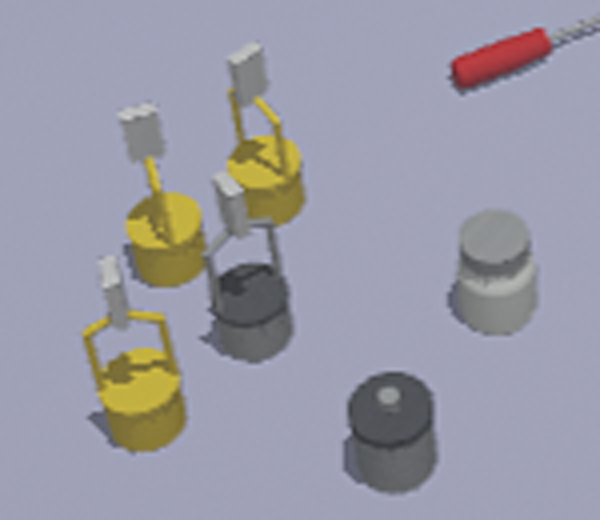

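View pics/c2.png

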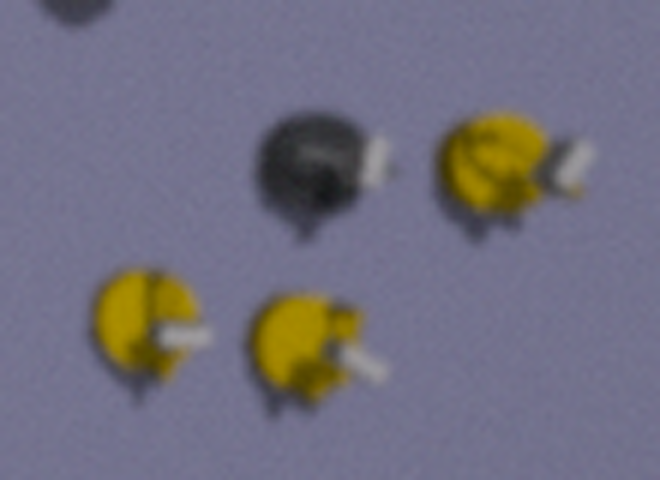

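View pics/c3.png

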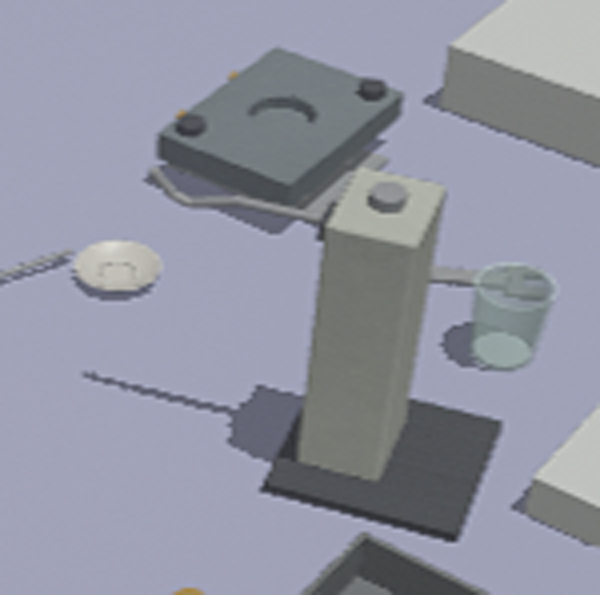

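```bash
cat >> h.py <<'E'
def go(x,y,z,yaw=0.0,s=None):
    """yaw: world angle of tool y-axis measured from +y, ccw; prints slide/rot"""
    s=s or read_state();T=T_of(s)
    Rt=R.from_euler('z',yaw).as_matrix()@np.array([[-1,0,0],[0,1,0],[0,0,-1.]])
    sl=T[:3,:3].T@(np.array([x,y,z])-T[:3,3])*100
    rv=R.from_matrix(T[:3,:3].T@Rt).as_rotvec()
    print('slide cm',np.round(sl,2),'rot',np.round(rv,4),'rows>=',round(np.linalg.norm(sl)/4.17,1),round(np.linalg.norm(rv)/0.125,1))
def st():
    s=read_state();print('t',round(s['time'],2),'pos',np.round(s['tool_pos'],4),'rot',np.round(s['tcp_rot'],3),'F',np.round(s['wrist_force'],2),'M',np.round(s['torque'],2),'w',round(s['width'],3));return s
E
python3 -c "
from h import *
st();go(.44,.315,.2)"
```

```text
t 1.45 pos [0.1825 0.6499 0.2002] rot [-0.429 -3.112 -0.   ] F [-0.36 -0.14  0.34] M [ 0.03 -0.01  0.  ] w 0.995
slide cm [-3.384e+01 -2.528e+01  2.000e-02] rot [ 0.     -0.     -0.2738] rows>= 10.1 2.2
```

Call:
play_rows(slide=[[-33.84, -25.28, 0], [-33.84, -25.28, 0], [-33.84, -25.28, 0], [-33.84, -25.28, 0], [-33.84, -25.28, 0], [-33.84, -25.28, 0], [-33.84, -25.28, 0], [-33.84, -25.28, 0], [-33.84, -25.28, 0], [-33.84, -25.28, 0], [-33.84, -25.28, 0], [-33.84, -25.28, 0]], delta_rot=[[0, 0, -0.09], [0, 0, -0.18], [0, 0, -0.274], [0, 0, -0.274], [0, 0, -0.274], [0, 0, -0.274], [0, 0, -0.274], [0, 0, -0.274], [0, 0, -0.274], [0, 0, -0.274], [0, 0, -0.274], [0, 0, -0.274]], hand=0.5)

```text
time: 2.45
tool_pos: [0.4415, 0.3129, 0.2004]
tcp_rot: [0.007, 3.141, -0.0]
wrist_force: [-0.0, 0.2, 0.2]
width: 0.499
```

```bash
python3 - <<'E'
from h import *
s=st();p=read_camera('wrist');save(p,'w1')
for t in ['stage_nest']:
    for d in landmark_of(t,p): print(t,d['at'],d['conf'],px_z(p,*d['at'],.064,s), px_depth(p,*d['at'],s))
np.save('w1d.npy',p['depth']);np.save('w1T.npy',wfc(p,s))
go(.54,-.003,.36)
E
```

```text
t 2.45 pos [0.4415 0.3129 0.2004] rot [ 0.007  3.141 -0.   ] F [-0.03  0.17  0.18] M [ 0.01  0.05 -0.03] w 0.499
stage_nest [254.6, 209.9] 0.7 [0.48156245 0.31204229 0.064     ] [0.48720903 0.31201866 0.04832076]
slide cm [-10.04 -31.8  -16.  ] rot [ 0.0007 -0.0004 -0.0009] rows>= 8.9 0.0
```

View pics/w1.png

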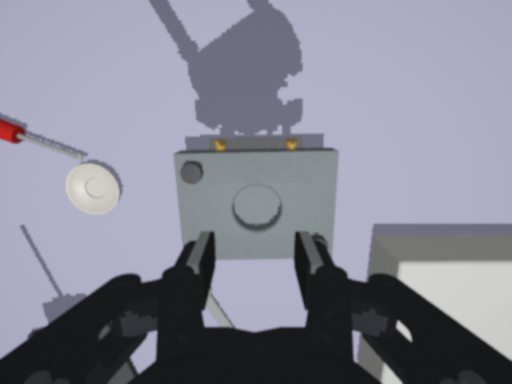

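```bash
python3 - <<'E'
from h import *
im=cv2.imread('pics/w1.png');d=np.load('w1d.npy');T=np.load('w1T.npy')
f=192/np.tan(np.radians(67.77770727)/2);cx,cy=254.306,192.880
v,u=np.mgrid[0:384,0:512]
P=np.stack([(u-cx)/f*d,-(v-cy)/f*d,-d],-1)@T[:3,:3].T+T[:3,3]
z=P[...,2]
print(np.round(z[190:226:3,226:292:6]*1000,0))
plate=z[150:186,215:330];print('plate z',np.median(plate))
m=(z<np.median(plate)-.006)&(u>220)&(u<295)&(v>170)&(v<240)&(z>.03)
cs,_=cv2.findContours(m.astype(np.uint8),0,cv2.CHAIN_APPROX_NONE)
c=max(cs,key=cv2.contourArea)[:,0]
print('bbox',c.min(0),c.max(0))
# floor pts
fl=m&(abs(z-.049)<.003);print('floor z',np.median(z[fl]),'n',fl.sum())
# rim: intersect with z=plate
zz=.064
r=np.stack([(c[:,0]-cx)/f,-(c[:,1]-cy)/f,-np.ones(len(c))],-1)@T[:3,:3].T
Q=T[:3,3]+r*((zz-T[2,3])/r[:,2])[:,None]
A=np.c_[2*Q[:,:2],np.ones(len(Q))];s=np.linalg.lstsq(A,(Q[:,:2]**2).sum(1),rcond=None)[0]
print('circle',s[:2],np.sqrt(s[2]+s[0]**2+s[1]**2), Q.min(0),Q.max(0))
a=cv2.resize(im[160:250,200:310],None,fx=6,fy=6,interpolation=cv2.INTER_CUBIC);cv2.imwrite('pics/w1c.png',a)
E
```

```text
[[65. 65. 64. 49. 49. 50. 50. 50. 63. 64. 64.]
 [65. 63. 49. 49. 49. 49. 49. 50. 48. 62. 65.]
 [64. 64. 49. 51. 50. 49. 49. 48. 49. 63. 64.]
 [65. 65. 49. 48. 47. 49. 49. 49. 49. 62. 63.]
 [64. 63. 49. 49. 50. 48. 49. 49. 49. 57. 63.]
 [64. 63. 49. 49. 50. 50. 49. 49. 49. 52. 63.]
 [64. 64. 48. 49. 49. 50. 49. 49. 50. 55. 63.]
 [65. 64. 48. 49. 48. 48. 49. 49. 49. 59. 65.]
 [64. 64. 49. 49. 50. 49. 49. 50. 49. 60. 64.]
 [64. 64. 50. 48. 48. 50. 49. 49. 49. 63. 64.]
 [64. 64. 58. 50. 49. 49. 50. 50. 54. 65. 66.]
 [63. 64. 62. 53. 49. 49. 49. 50. 62. 66. 65.]]
plate z 0.06395022389601149
bbox [233 185] [280 228]
floor z 0.04905212713282053 n 1527
circle [0.47774265 0.31444028] 0.02641727798362941 [0.45190129 0.28723155 0.064     ] [0.50412618 0.34126052 0.064     ]
```

View pics/w1c.png

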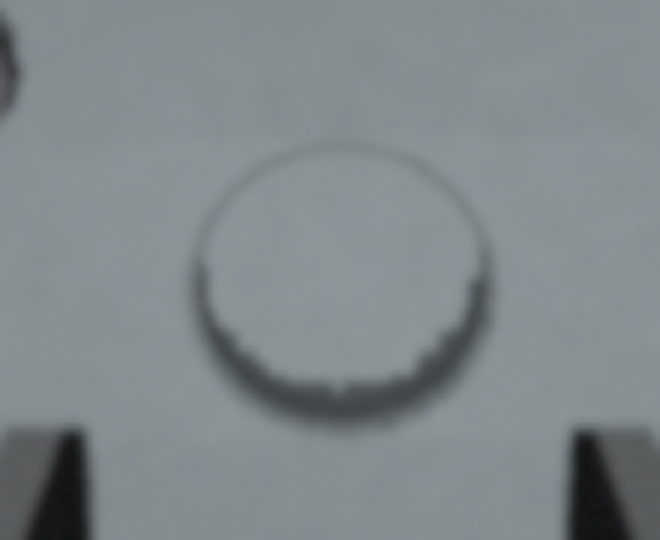

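Call:
play_rows(slide=[[0, 0, -4], [0, 0, -8], [-10, -31.8, -16], [-10, -31.8, -16], [-10, -31.8, -16], [-10, -31.8, -16], [-10, -31.8, -16], [-10, -31.8, -16], [-10, -31.8, -16], [-10, -31.8, -16], [-10, -31.8, -16], [-10, -31.8, -16]], delta_rot=[[0, 0, 0], [0, 0, 0], [0, 0, 0], [0, 0, 0], [0, 0, 0], [0, 0, 0], [0, 0, 0], [0, 0, 0], [0, 0, 0], [0, 0, 0], [0, 0, 0], [0, 0, 0]])

```text
time: 3.55
tool_pos: [0.5406, -0.0037, 0.3608]
tcp_rot: [0.004, 3.141, 0.001]
wrist_force: [0.4, 1.1, -0.2]
width: 0.503
```

```bash
python3 - <<'E'
from h import *
s=st();p=read_camera('wrist');save(p,'w2')
for t,z in [('hook_dip',.225),('hook_tip',.247)]:
    for d in landmark_of(t,p): print(t,d['at'],d['conf'],px_z(p,*d['at'],z,s), px_depth(p,*d['at'],s))
np.save('w2d.npy',p['depth']);np.save('w2T.npy',wfc(p,s))
go(.38,-.325,.36)
E
```

```text
t 3.55 pos [ 0.5406 -0.0037  0.3608] rot [4.000e-03 3.141e+00 1.000e-03] F [ 0.42  1.08 -0.19] M [-0.03 -0.04 -0.01] w 0.503
hook_dip [256.0, 231.1] 0.59 [ 0.60691043 -0.00281607  0.225     ] [ 0.60447362 -0.00284256  0.23046314]
hook_tip [249.3, 214.5] 0.86 [ 0.57775612 -0.01008614  0.247     ] [ 0.57701598 -0.01004693  0.24895405]
slide cm [ 15.95 -32.4   -0.1 ] rot [ 0.0019 -0.0016  0.0011] rows>= 8.7 0.0
```

View pics/w2.png

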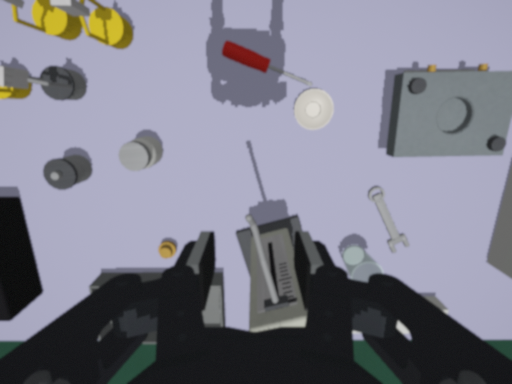

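```bash
python3 - <<'E'
from h import *
im=cv2.imread('pics/w2.png');d=np.load('w2d.npy');T=np.load('w2T.npy')
f=192/np.tan(np.radians(67.77770727)/2);cx,cy=254.306,192.880
v,u=np.mgrid[0:384,0:512]
P=np.stack([(u-cx)/f*d,-(v-cy)/f*d,-d],-1)@T[:3,:3].T+T[:3,3]
m=(P[...,2]>.2)&(P[...,2]<.262)&(u>240)&(u<290)&(v>205)&(v<312)&(d>0)
pts=[]
for r in range(206,312,3):
    k=m[r]
    if k.sum()>1:
        q=P[r][k]; print(r,k.sum(),np.round(u[r][k].mean(),1),np.round(np.median(q,0),4)); pts.append(np.median(q,0))
pts=np.array(pts)
a=cv2.resize(im[200:330,200:330],None,fx=5,fy=4.5,interpolation=cv2.INTER_CUBIC);cv2.imwrite('pics/w2c.png',a)
E
```

```text
215 6 248.5 [ 0.5774 -0.0109  0.2494]
218 9 249.0 [ 0.581  -0.0104  0.249 ]
221 9 251.0 [ 0.5865 -0.0083  0.2439]
224 7 253.0 [ 0.5935 -0.0062  0.2355]
227 7 254.0 [ 0.5997 -0.0051  0.2297]
230 7 255.0 [ 0.6034 -0.004   0.2299]
233 7 256.0 [ 0.6072 -0.0028  0.2298]
236 7 257.0 [ 0.611  -0.0017  0.2298]
239 7 257.0 [ 0.6141 -0.0017  0.2311]
242 7 258.0 [ 6.171e-01 -6.000e-04  2.328e-01]
245 7 259.0 [6.204e-01 6.000e-04 2.339e-01]
248 7 260.0 [0.6237 0.0017 0.235 ]
251 8 260.5 [0.6266 0.0023 0.2368]
254 7 261.0 [0.6299 0.0028 0.2379]
257 7 262.0 [0.6332 0.004  0.2388]
260 6 263.0 [0.6367 0.0051 0.2396]
263 7 264.0 [0.6402 0.0063 0.2403]
266 7 265.0 [0.6443 0.0074 0.2398]
269 7 266.0 [0.6479 0.0087 0.2405]
272 7 267.0 [0.6518 0.0099 0.2405]
275 7 268.0 [0.6557 0.0111 0.2407]
278 7 268.0 [0.66   0.0111 0.2403]
281 7 269.0 [0.6642 0.0123 0.2401]
284 10 275.3 [0.6684 0.0154 0.2399]
287 22 278.5 [0.6948 0.0274 0.2077]
290 28 275.5 [0.6967 0.0217 0.2115]
293 36 271.4 [0.6983 0.0156 0.2156]
296 40 269.5 [0.7023 0.0145 0.2164]
299 40 269.5 [0.6946 0.0137 0.2327]
302 40 269.5 [0.6948 0.0134 0.2382]
305 40 269.5 [0.6951 0.0131 0.2433]
308 41 269.0 [0.7    0.0126 0.2426]
311 41 269.0 [0.7042 0.0127 0.2426]
```

View pics/w2c.png

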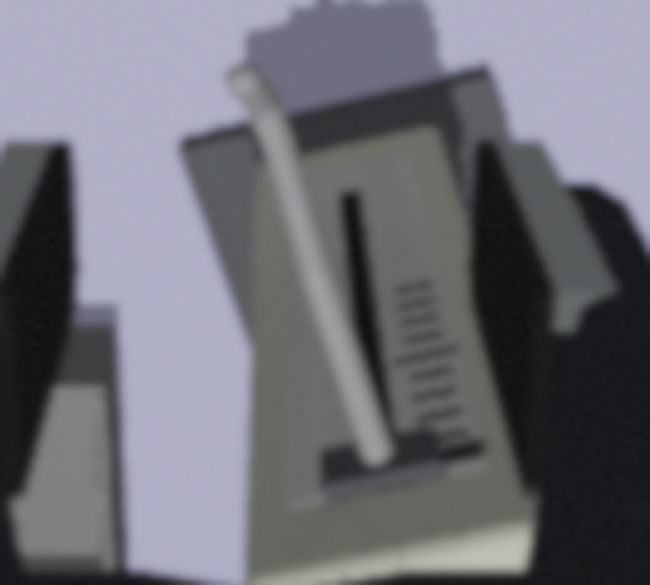

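Call:
play_rows(slide=[[16, -32.2, 9], [16, -32.2, 9], [16, -32.2, 9], [16, -32.2, 9], [16, -32.2, 9], [16, -32.2, 9], [16, -32.2, 9], [16, -32.2, 9], [16, -32.2, 9], [16, -32.2, 9], [16, -32.2, 9]], delta_rot=[[0, 0, 0], [0, 0, 0], [0, 0, 0], [0, 0, 0], [0, 0, 0], [0, 0, 0], [0, 0, 0], [0, 0, 0], [0, 0, 0], [0, 0, 0], [0, 0, 0]])

```text
time: 4.62
tool_pos: [0.3789, -0.3217, 0.2676]
tcp_rot: [0.0, -3.139, -0.007]
wrist_force: [-0.8, 0.1, 0.1]
width: 0.495
```

```bash
python3 - <<'E'
from h import *
s=st();p=read_camera('wrist');save(p,'w3')
for t,z in [('canister_blade',.128),('canister_foot',0.0)]:
    for d in landmark_of(t,p): print(t,np.round(d['at'],1),round(d['conf'],2),px_z(p,*d['at'],z,s))
d=p['depth'];np.save('w3d.npy',d);T=wfc(p,s);np.save('w3T.npy',T)
f=foc(p);v,u=np.mgrid[0:384,0:512]
P=np.stack([(u-p['cx'])/f*d,-(v-p['cy'])/f*d,-d],-1)@T[:3,:3].T+T[:3,3]
z=P[...,2]
m=(z>.144)&(z<.16)&(d>0)&(np.hypot(P[...,0]-.43,P[...,1]+.323)<.045)
Q=P[m][:,:2];print('n',len(Q));c,(w,h),a=cv2.minAreaRect((Q*1000).astype(np.float32));print('blade top',c,w,h,a,Q.mean(0),np.median(z[m]))
e,V=np.linalg.eigh(np.cov(Q.T));print('yaw long',np.arctan2(V[1,1],V[0,1]))
m=(abs(z-.046)<.004)&(np.hypot(P[...,0]-.43,P[...,1]+.323)<.045)
Q=P[m][:,:2].astype(np.float32);c,r=cv2.minEnclosingCircle(Q*1000);print('lid',c,r,len(Q))
E
```

```text
t 4.62 pos [ 0.3789 -0.3217  0.2676] rot [ 0.    -3.139 -0.007] F [-0.78  0.06  0.1 ] M [-0.02 -0.03 -0.04] w 0.495
canister_blade [168.9 216.5] 0.84 [ 0.42754293 -0.42198119  0.128     ]
canister_blade [254.7 216.5] 0.74 [ 0.42768881 -0.32164399  0.128     ]
canister_foot [254.  189.1] 0.75 [ 0.42974767 -0.32214262  0.        ]
canister_foot [314.5 133.3] 0.62 [ 0.34196788 -0.23025382  0.        ]
canister_foot [193.  190.1] 0.57 [ 0.43130519 -0.41993529  0.        ]
n 213
blade top (427.4691467285156, -321.8591613769531) 9.949694633483887 24.011581420898438 76.8183364868164 [ 0.42641609 -0.32185002] 0.15183203699763714
yaw long 2.9037528768269727
lid (427.1496276855469, -321.66845703125) 26.12458610534668 774
```

View pics/w3.png

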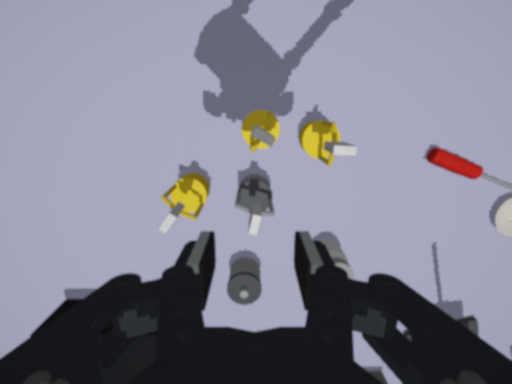

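```bash
python3 - <<'E'
from h import *
st();go(.4274,-.3218,.2,-.235);go(.4274,-.3218,.129,-.235)
E
```

```text
t 4.77 pos [ 0.3806 -0.321   0.2693] rot [ 0.006 -3.141 -0.004] F [ 0.51 -0.73  0.04] M [ 0.02 -0.02 -0.03] w 0.501
slide cm [-4.69 -0.11  6.92] rot [ 0.0023 -0.0011  0.2389] rows>= 2.0 1.9
slide cm [-4.7  -0.13 14.02] rot [ 0.0023 -0.0011  0.2389] rows>= 3.5 1.9
```

Call:
play_rows(slide=[[-2, -0.1, 3], [-4.7, -0.1, 6.9], [-4.7, -0.1, 6.9], [-4.7, -0.1, 6.9], [-4.7, -0.1, 6.9], [-4.7, -0.1, 6.9]], delta_rot=[[0.002, -0.001, 0.12], [0.002, -0.001, 0.239], [0.002, -0.001, 0.239], [0.002, -0.001, 0.239], [0.002, -0.001, 0.239], [0.002, -0.001, 0.239]])

```text
time: 5.27
tool_pos: [0.4283, -0.3216, 0.2022]
tcp_rot: [0.364, 3.119, -0.002]
wrist_force: [0.1, 0.3, -0.1]
width: 0.5
```

```bash
python3 - <<'E'
from h import *
s=st();p=read_camera('wrist');save(p,'w4')
d=p['depth'];T=wfc(p,s)
f=foc(p);v,u=np.mgrid[0:384,0:512]
P=np.stack([(u-p['cx'])/f*d,-(v-p['cy'])/f*d,-d],-1)@T[:3,:3].T+T[:3,3]
z=P[...,2]
m=(z>.144)&(z<.16)&(d>0)&(np.hypot(P[...,0]-.4274,P[...,1]+.3218)<.022)
Q=P[m][:,:2];print('n',len(Q));c,(w,h),a=cv2.minAreaRect((Q*1000).astype(np.float32));print('blade top',c,w,h,a,Q.mean(0),np.median(z[m]))
e,V=np.linalg.eigh(np.cov(Q.T));print('yaw long',np.arctan2(V[1,1],V[0,1]))
go(.4274,-.3218,.129,-.235)
E
```

```text
t 5.27 pos [ 0.4283 -0.3216  0.2022] rot [ 3.640e-01  3.119e+00 -2.000e-03] F [ 0.09  0.31 -0.08] M [ 0.03 -0.   -0.  ] w 0.5
n 355
blade top (427.80029296875, -321.4379577636719) 9.179353713989258 23.97922134399414 76.80052947998047 [ 0.42695678 -0.32125973] 0.15190977290977664
yaw long 2.909987582889711
slide cm [0.11 0.01 7.35] rot [-0.0014  0.0027  0.0015] rows>= 1.8 0.0
```

View pics/w4.png

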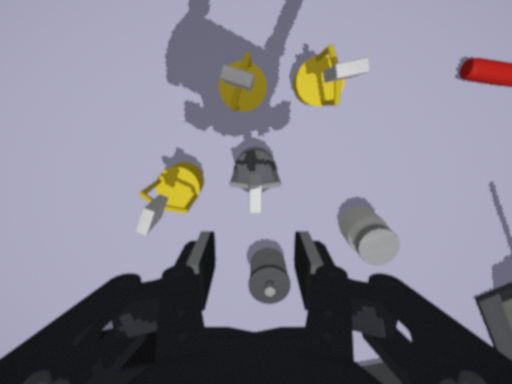

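Call:
play_rows(slide=[[0.05, 0, 2], [0.05, 0, 4], [0.05, 0, 5.5], [0.05, 0, 6.6], [0.05, 0, 7.2], [0.05, 0, 7.3], [0.05, 0, 7.3], [0.05, 0, 7.3]], delta_rot=[[0, 0, 0], [0, 0, 0], [0, 0, 0], [0, 0, 0], [0, 0, 0], [0, 0, 0], [0, 0, 0], [0, 0, 0]])

```text
time: 5.98
tool_pos: [0.4286, -0.3228, 0.1308]
tcp_rot: [0.365, 3.116, -0.004]
wrist_force: [1.5, -1.1, -0.6]
width: 0.497
```

Call:
play_rows(slide=[[0, 0, 0], [0, 0, 0], [0, 0, 0], [0, 0, 0], [0, 0, 0], [0, 0, 0], [0, 0, 0], [0, 0, 0]], delta_rot=[[0, 0, 0], [0, 0, 0], [0, 0, 0], [0, 0, 0], [0, 0, 0], [0, 0, 0], [0, 0, 0], [0, 0, 0]], hand=0.0, force=50)

```text
time: 6.65
tool_pos: [0.4286, -0.3227, 0.1308]
tcp_rot: [0.365, 3.116, -0.004]
wrist_force: [0.1, 0.7, 0.3]
width: 0.003
```

```bash
python3 - <<'E'
from h import *
s=st()
E
```

```text
t 6.65 pos [ 0.4286 -0.3227  0.1308] rot [ 0.365  3.116 -0.004] F [0.1  0.68 0.27] M [ 0.05  0.05 -0.03] w 0.003
```

```bash
python3 - <<'E'
from h import *
s=st();p=read_camera('wrist');save(p,'w5')
p=read_camera('scene');cv2.imwrite('pics/s5.png',cv2.resize(p['image'][150:320,90:260],None,fx=3.5,fy=3.5,interpolation=cv2.INTER_CUBIC)[:,:,::-1])
E
```

```text
t 6.65 pos [ 0.4286 -0.3227  0.1308] rot [ 0.365  3.116 -0.004] F [0.1  0.68 0.27] M [ 0.05  0.05 -0.03] w 0.003
```

View pics/w5.png

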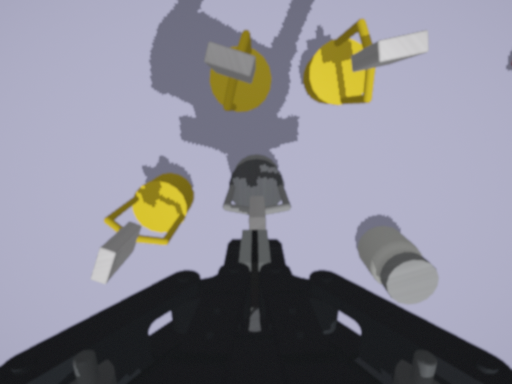

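View pics/s5.png

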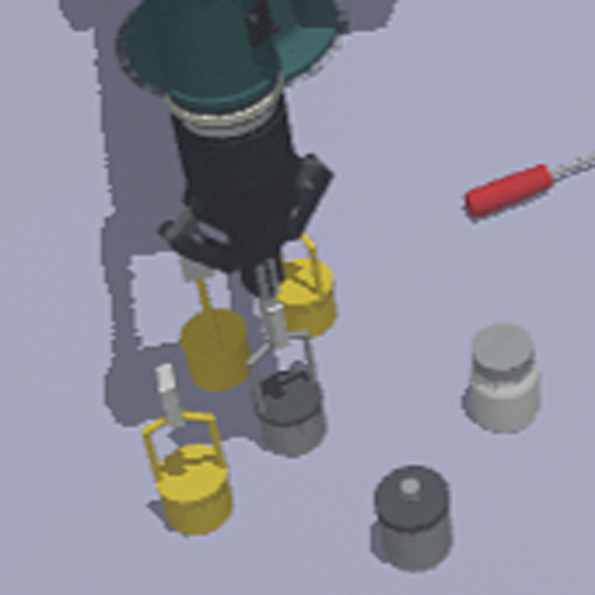

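```bash
python3 - <<'E'
from h import *
s=st();p=read_camera('wrist');d=p['depth'];T=wfc(p,s)
H=np.array(p['hand_eye'])
f=foc(p);v,u=np.mgrid[0:384,0:512]
C=np.stack([(u-p['cx'])/f*d,-(v-p['cy'])/f*d,-d],-1)
P=C@T[:3,:3].T+T[:3,3]; G=C@H[:3,:3].T+H[:3,3]
for r in range(190,335,8): print(r,[ (c,*np.round(G[r,c]*1000).astype(int)) for c in (240,250,257,268)])
p=read_camera('scene');d=p['depth']
for r,c in [(222,165),(228,166),(232,167),(235,167),(238,168),(242,169)]: print(r,c,np.round(px_depth(p,c,r),3))
E
```

```text
t 6.75 pos [ 0.4286 -0.3227  0.1308] rot [ 0.365  3.116 -0.004] F [ 0.11 -0.44 -0.48] M [ 0.07  0.05 -0.04] w 0.006
190 [(240, np.int64(-2), np.int64(-14), np.int64(85)), (250, np.int64(-2), np.int64(-5), np.int64(85)), (257, np.int64(-2), np.int64(2), np.int64(84)), (268, np.int64(-2), np.int64(12), np.int64(85))]
198 [(240, np.int64(-10), np.int64(-14), np.int64(85)), (250, np.int64(13), np.int64(-4), np.int64(14)), (257, np.int64(13), np.int64(1), np.int64(13)), (268, np.int64(-9), np.int64(12), np.int64(83))]
206 [(240, np.int64(3), np.int64(-11), np.int64(24)), (250, np.int64(12), np.int64(-4), np.int64(-2)), (257, np.int64(13), np.int64(1), np.int64(-4)), (268, np.int64(4), np.int64(9), np.int64(23))]
214 [(240, np.int64(-43), np.int64(-17), np.int64(131)), (250, np.int64(12), np.int64(-3), np.int64(-17)), (257, np.int64(13), np.int64(1), np.int64(-17)), (268, np.int64(-43), np.int64(15), np.int64(131))]
222 [(240, np.int64(-53), np.int64(-17), np.int64(131)), (250, np.int64(9), np.int64(-3), np.int64(-22)), (257, np.int64(9), np.int64(1), np.int64(-22)), (268, np.int64(-53), n
[... 2365 characters left out ...]
)), (257, np.int64(-137), np.int64(2), np.int64(75)), (268, np.int64(10), np.int64(3), np.int64(-100))]
326 [(240, np.int64(8), np.int64(-5), np.int64(-101)), (250, np.int64(-146), np.int64(-5), np.int64(73)), (257, np.int64(-145), np.int64(2), np.int64(72)), (268, np.int64(7), np.int64(4), np.int64(-100))]
334 [(240, np.int64(10), np.int64(-5), np.int64(-107)), (250, np.int64(10), np.int64(-2), np.int64(-107)), (257, np.int64(11), np.int64(0), np.int64(-108)), (268, np.int64(9), np.int64(3), np.int64(-106))]
222 165 [ 0.434 -0.321  0.203]
228 166 [ 0.438 -0.324  0.187]
232 167 [ 0.441 -0.326  0.176]
235 167 [ 0.429 -0.319  0.151]
238 168 [ 0.439 -0.325  0.152]
242 169 [ 0.441 -0.326  0.139]
```

```bash
python3 - <<'E'
from h import *
p=read_camera('wrist');d=p['depth'];H=np.array(p['hand_eye'])
f=foc(p);v,u=np.mgrid[0:384,0:512]
C=np.stack([(u-p['cx'])/f*d,-(v-p['cy'])/f*d,-d],-1)
G=C@H[:3,:3].T+H[:3,3]
for r in range(218,242,1): print(r,[tuple(np.round(G[r,c]*1000).astype(int).tolist()) for c in (243,246,249,252,262,266,270)])
cv2.imwrite('pics/w5c.png',cv2.resize(p['image'][180:310,200:320],None,fx=5,fy=4.5,interpolation=cv2.INTER_CUBIC)[:,:,::-1])
p=read_camera('scene')
for r in range(224,238): print(r,[tuple(np.round(px_depth(p,c,r),3)) for c in (164,167,170)])
E
```

```text
218 [(-48, -14, 131), (-48, -10, 131), (12, -4, -21), (12, -2, -21), (12, 4, -23), (-48, 12, 132), (-48, 17, 130)]
219 [(-49, -14, 131), (-49, -10, 131), (11, -4, -22), (11, -2, -22), (11, 4, -21), (-49, 12, 131), (-49, 17, 131)]
220 [(-51, -14, 131), (-51, -10, 132), (10, -4, -20), (10, -2, -20), (11, 4, -22), (-50, 12, 130), (-51, 17, 132)]
221 [(-51, -14, 130), (-51, -10, 130), (10, -4, -22), (10, -2, -21), (10, 4, -21), (-52, 12, 131), (-51, 17, 130)]
222 [(-53, -14, 131), (-53, -11, 132), (9, -4, -21), (9, -2, -21), (9, 4, -21), (-53, 12, 131), (-53, 17, 131)]
223 [(-54, -14, 130), (-54, -10, 131), (8, -4, -20), (9, -2, -22), (9, 4, -22), (-54, 12, 131), (-54, 17, 130)]
224 [(-55, -14, 131), (-55, -10, 131), (8, -4, -21), (8, -2, -22), (8, 4, -21), (-55, 12, 131), (-55, 17, 131)]
225 [(-57, -14, 131), (-57, -10, 131), (7, -4, -21), (7, -2, -21), (8, 4, -22), (-56, 12, 130), (-57, 17, 131)]
226 [(-58, -14, 130), (-58, -10, 130), (7, -4, -21), (6, -2, -21), (6, 4, -21), (-58, 12, 130), (-58, 17, 131)]
227 [(-59, -14, 132), (-59, -11, 131), (6, -4, -21), (6, -2, -21), (6, 4, -21), 
[... 3429 characters left out ...]
0.331), np.float64(0.168)), (np.float64(0.442), np.float64(-0.328), np.float64(0.171)), (np.float64(0.35), np.float64(-0.252), np.float64(0.049))]
235 [(np.float64(0.421), np.float64(-0.322), np.float64(0.148)), (np.float64(0.429), np.float64(-0.319), np.float64(0.151)), (np.float64(0.348), np.float64(-0.252), np.float64(0.043))]
236 [(np.float64(0.423), np.float64(-0.324), np.float64(0.148)), (np.float64(0.432), np.float64(-0.322), np.float64(0.152)), (np.float64(0.351), np.float64(-0.254), np.float64(0.043))]
237 [(np.float64(0.421), np.float64(-0.323), np.float64(0.142)), (np.float64(0.435), np.float64(-0.325), np.float64(0.153)), (np.float64(0.442), np.float64(-0.32), np.float64(0.153))]
```

View pics/w5c.png

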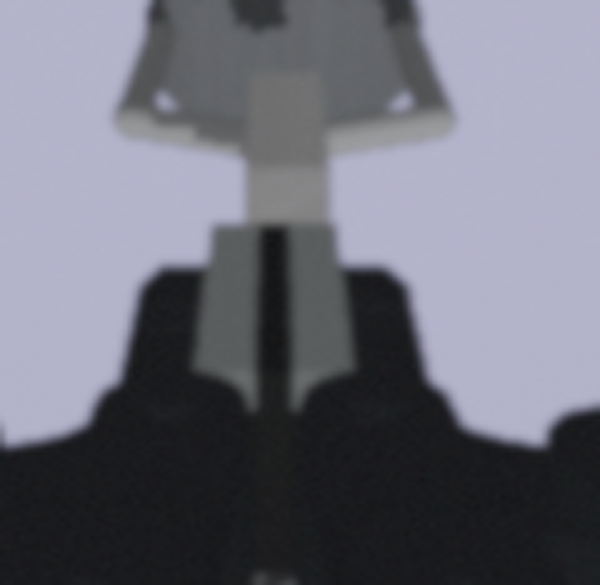

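Call:
play_rows(slide=[[0, 0, 0], [0, 0, 0], [0, 0, 0], [0, 0, 0], [0, 0, 0], [0, 0, 0]], delta_rot=[[0, 0, 0], [0, 0, 0], [0, 0, 0], [0, 0, 0], [0, 0, 0], [0, 0, 0]], hand=0.45)

```text
time: 7.45
tool_pos: [0.4286, -0.3227, 0.1308]
tcp_rot: [0.365, 3.116, -0.004]
wrist_force: [0.4, -0.7, -0.6]
width: 0.449
```

Call:
play_rows(slide=[[0.1, 0.05, 1], [0.1, 0.05, 2], [0.1, 0.05, 3], [0.1, 0.05, 3.8], [0.1, 0.05, 4.3], [0.1, 0.05, 4.5], [0.1, 0.05, 4.5], [0.1, 0.05, 4.5]], delta_rot=[[0, 0, 0], [0, 0, 0], [0, 0, 0], [0, 0, 0], [0, 0, 0], [0, 0, 0], [0, 0, 0], [0, 0, 0]])

```text
time: 8.12
tool_pos: [0.4281, -0.3223, 0.0858]
tcp_rot: [0.365, 3.116, -0.004]
wrist_force: [0.4, 0.1, -0.1]
width: 0.451
```

```bash
python3 - <<'E'
from h import *
s=st();p=read_camera('wrist');save(p,'w6')
E
```

```text
t 8.12 pos [ 0.4281 -0.3223  0.0858] rot [ 0.365  3.116 -0.004] F [ 0.42  0.11 -0.09] M [-0.01 -0.04  0.  ] w 0.451
```

View pics/w6.png

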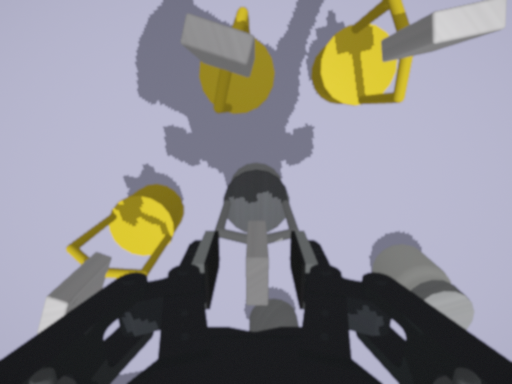

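Blade now between the fingers (257, 260). Close.

Call:
play_rows(slide=[[0, 0, 0], [0, 0, 0], [0, 0, 0], [0, 0, 0], [0, 0, 0], [0, 0, 0], [0, 0, 0]], delta_rot=[[0, 0, 0], [0, 0, 0], [0, 0, 0], [0, 0, 0], [0, 0, 0], [0, 0, 0], [0, 0, 0]], hand=0.0, force=50)

```text
time: 8.75
tool_pos: [0.4288, -0.3229, 0.0868]
tcp_rot: [0.365, 3.114, -0.006]
wrist_force: [-0.0, -0.8, 2.3]
width: 0.107
```

```bash
python3 - <<'E'
from h import *
s=st();p=read_camera('wrist');save(p,'w7')
E
```

```text
t 8.75 pos [ 0.4288 -0.3229  0.0868] rot [ 0.365  3.114 -0.006] F [-0.04 -0.75  2.33] M [-0.06 -0.06  0.02] w 0.107
```

View pics/w7.png

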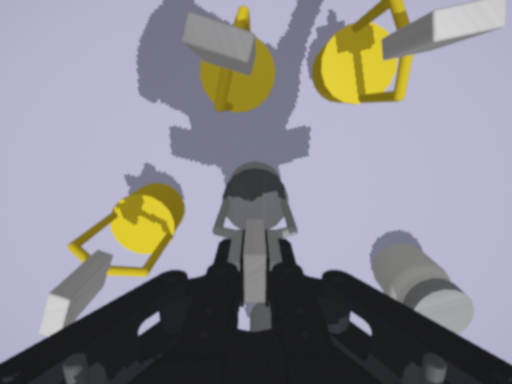

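Call:
play_rows(slide=[[0, 0, -0.3], [0, 0, -1], [0, 0, -2.5], [0, 0, -4.5], [0, 0, -7], [0, 0, -9.5], [0, 0, -12], [0, 0, -14.5], [0, 0, -16], [0, 0, -16.5], [0, 0, -16.5], [0, 0, -16.5]], delta_rot=[[0, 0, 0], [0, 0, 0], [0, 0, 0], [0, 0, 0], [0, 0, 0], [0, 0, 0], [0, 0, 0], [0, 0, 0], [0, 0, 0], [0, 0, 0], [0, 0, 0], [0, 0, 0]])

```text
time: 9.8
tool_pos: [0.4271, -0.3215, 0.2504]
tcp_rot: [0.366, 3.116, -0.004]
wrist_force: [0.5, 1.4, -4.4]
width: 0.107
```

```bash
python3 - <<'E'
from h import *
s=st();go(.52,-.027,.25,.27)
# fit hook yaw
import numpy as np
a=np.array([[.581,-.0104],[.5865,-.0083],[.5935,-.0062],[.5997,-.0051],[.6034,-.004],[.6072,-.0028],[.611,-.0017],[.6171,-.0006],[.6237,.0017],[.6299,.0028],[.6367,.0051],[.6443,.0074],[.6518,.0099],[.6557,.0111],[.66,.0111],[.6642,.0123]])
k=np.polyfit(a[:,0],a[:,1],1);print(np.arctan(k[0]),np.polyval(k,.607))
E
```

```text
t 9.8 pos [ 0.4271 -0.3215  0.2504] rot [ 0.366  3.116 -0.004] F [ 0.48  1.42 -4.37] M [-0.    0.03  0.01] w 0.107
slide cm [-2.22e+00  3.08e+01 -2.00e-02] rot [-0.0033  0.0037 -0.5035] rows>= 7.4 4.0
0.26720780967059377 -0.0029469680609580107
```

Call:
play_rows(slide=[[-0.2, 1.5, 0], [-0.5, 4.5, 0], [-0.8, 8, 0], [-1.1, 11.5, 0], [-1.3, 15, 0], [-1.5, 18.5, 0], [-1.7, 22, 0], [-1.9, 25.5, 0], [-2.1, 28.5, 0], [-2.2, 30.3, 0], [-2.2, 30.8, 0], [-2.2, 30.8, 0]], delta_rot=[[0, 0, 0], [0, 0, -0.05], [0, 0, -0.11], [0, 0, -0.17], [0, 0, -0.23], [0, 0, -0.29], [0, 0, -0.35], [0, 0, -0.41], [0, 0, -0.46], [-0.003, 0.003, -0.5], [-0.003, 0.003, -0.5], [-0.003, 0.003, -0.5]])

```text
time: 10.8
tool_pos: [0.5187, -0.0255, 0.2474]
tcp_rot: [0.42, -3.11, -0.001]
wrist_force: [0.0, 0.1, -3.8]
width: 0.108
```

Call:
play_rows(slide=[[0, 0, 0], [0, 0, 0], [0, 0, 0]], delta_rot=[[0, 0, 0], [0, 0, 0], [0, 0, 0]])

```text
time: 11.05
tool_pos: [0.5179, -0.0266, 0.2465]
tcp_rot: [0.417, -3.109, -0.001]
wrist_force: [0.6, -0.1, -4.2]
width: 0.109
```

```bash
python3 - <<'E'
from h import *
s=st();p=read_camera('wrist');save(p,'w8');d=p['depth'];H=np.array(p['hand_eye']);T=T_of(s)
np.save('w8d.npy',d);np.save('w8T.npy',T@H)
f=foc(p);v,u=np.mgrid[0:384,0:512]
C=np.stack([(u-p['cx'])/f*d,-(v-p['cy'])/f*d,-d],-1)
G=C@H[:3,:3].T+H[:3,3]; P=G@T[:3,:3].T+T[:3,3]
# hook in tool coords
m=(P[...,2]>.215)&(P[...,2]<.262)&(d>0)&(abs(P[...,0]-.62)<.06)&(abs(P[...,1])<.04)
print(m.sum())
for r in range(0,384,4):
    k=m[r]
    if k.sum()>2: print(r,k.sum(),round(u[r][k].mean(),1),np.round(np.median(P[r][k],0),4),np.round(np.median(G[r][k],0)*1000,1))
q=read_camera('scene');cv2.imwrite('pics/s8.png',cv2.resize(q['image'][60:290,200:400],None,fx=3,fy=2.6,interpolation=cv2.INTER_CUBIC)[:,:,::-1])
E
```

```text
t 11.05 pos [ 0.5179 -0.0266  0.2465] rot [ 4.170e-01 -3.109e+00 -1.000e-03] F [ 0.56 -0.07 -4.16] M [ 0.05 -0.   -0.04] w 0.109
282
304 9 253.0 [ 0.577  -0.0125  0.2476] [-61.   -1.7  -1.4]
308 11 253.0 [ 0.5786 -0.0119  0.2497] [-62.7  -1.7  -3.5]
312 10 253.5 [ 0.5822 -0.01    0.2496] [-66.1  -1.4  -3.4]
316 10 253.5 [ 0.6001 -0.0058  0.2304] [-85.3  -1.5  15.7]
320 10 253.5 [ 0.6057 -0.0043  0.2285] [-90.7  -1.5  17.6]
324 10 253.5 [ 0.6082 -0.0036  0.2297] [-93.5  -1.5  16.3]
328 10 253.5 [ 0.611  -0.0027  0.231 ] [-96.2  -1.5  15. ]
```

View pics/w8.png

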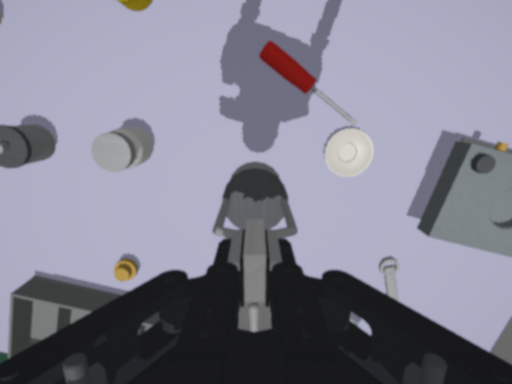

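View pics/s8.png

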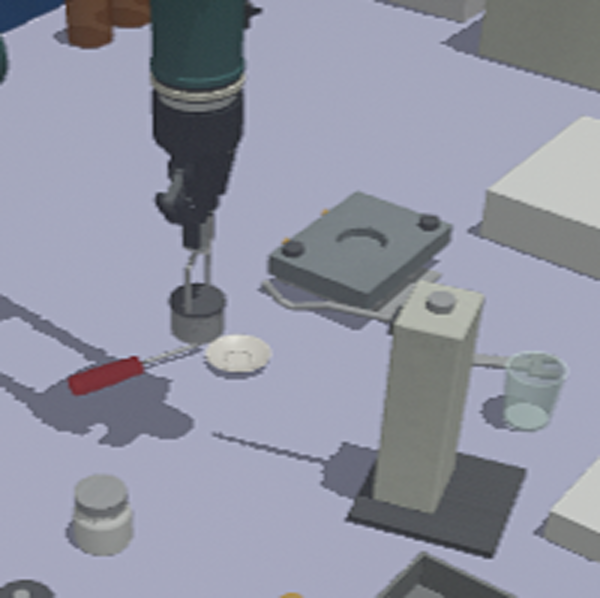

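Call:
play_rows(slide=[[-0.4, -0.05, 0], [-1.4, -0.1, 0], [-2.8, -0.15, 0], [-4.2, -0.15, 0], [-5.6, -0.15, 0], [-7, -0.15, 0], [-8.2, -0.15, 0], [-8.9, -0.15, 0], [-9.15, -0.15, 0], [-9.15, -0.15, 0], [-9.15, -0.15, 0]], delta_rot=[[0, 0, 0], [0, 0, 0], [0, 0, 0], [0, 0, 0], [0, 0, 0], [0, 0, 0], [0, 0, 0], [0, 0, 0], [0, 0, 0], [0, 0, 0], [0, 0, 0]])

```text
time: 12.07
tool_pos: [0.6067, -0.004, 0.2466]
tcp_rot: [0.417, -3.109, -0.001]
wrist_force: [0.2, 0.1, -4.1]
width: 0.108
```

```bash
python3 - <<'E'
from h import *
s=st();p=read_camera('wrist');save(p,'w9');d=p['depth'];H=np.array(p['hand_eye']);T=T_of(s)
f=foc(p);v,u=np.mgrid[0:384,0:512]
C=np.stack([(u-p['cx'])/f*d,-(v-p['cy'])/f*d,-d],-1)
G=C@H[:3,:3].T+H[:3,3]; P=G@T[:3,:3].T+T[:3,3]
# dip in tool
print('dip tool',(np.linalg.inv(T)@[.607,-.003,.225,1])[:3]*1000)
q=read_camera('scene');cv2.imwrite('pics/s9.png',cv2.resize(q['image'][60:290,200:400],None,fx=3,fy=2.6,interpolation=cv2.INTER_CUBIC)[:,:,::-1])
cv2.imwrite('pics/w9c.png',cv2.resize(p['image'][160:350,170:340],None,fx=4.2,fy=3.15,interpolation=cv2.INTER_CUBIC)[:,:,::-1])
E
```

```text
t 12.07 pos [ 0.6067 -0.004   0.2466] rot [ 4.170e-01 -3.109e+00 -1.000e-03] F [ 0.21  0.12 -4.06] M [-0.04 -0.02  0.03] w 0.108
dip tool [-0.66230897  0.85285596 21.64477609]
```

View pics/w9c.png

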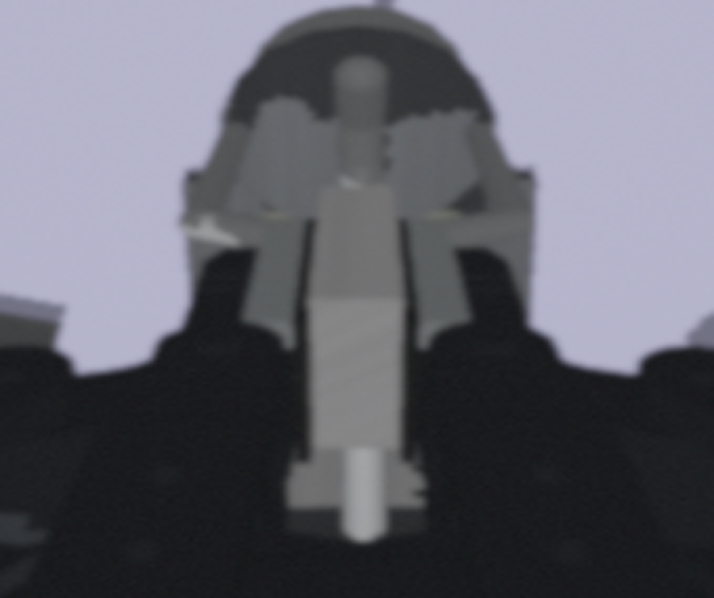

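View pics/s9.png

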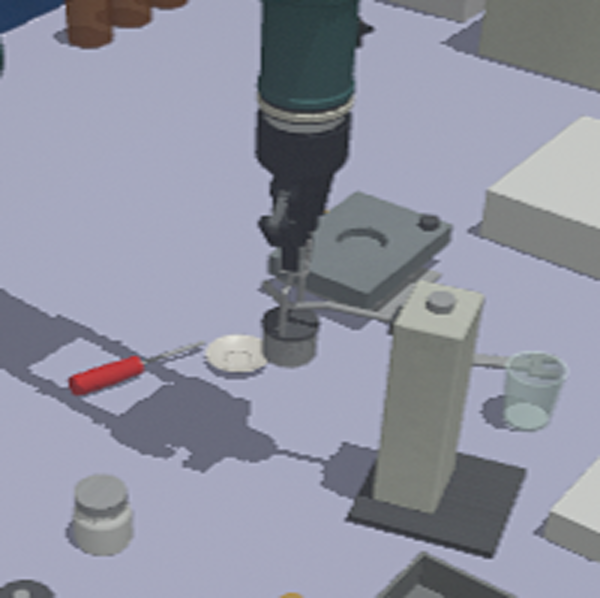

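Call:
play_rows(slide=[[0, 0, 0.3], [0, 0, 0.8], [0, 0, 1.3], [0, 0, 1.8], [0, 0, 2.2], [0, 0, 2.6], [0, 0, 2.9], [0, 0, 3.1], [0, 0, 3.2], [0, 0, 3.3]], delta_rot=[[0, 0, 0], [0, 0, 0], [0, 0, 0], [0, 0, 0], [0, 0, 0], [0, 0, 0], [0, 0, 0], [0, 0, 0], [0, 0, 0], [0, 0, 0]])

```text
time: 13.0
tool_pos: [0.6064, -0.0041, 0.2138]
tcp_rot: [0.417, -3.11, -0.001]
wrist_force: [-0.9, -0.3, -4.9]
width: 0.107
```

Call:
play_rows(slide=[[0, 0, 0.1], [0, 0, 0.2], [0, 0, 0.3], [0, 0, 0.4], [0, 0, 0.5], [0, 0, 0.6], [0, 0, 0.7], [0, 0, 0.8], [0, 0, 0.9], [0, 0, 1.0], [0, 0, 1.1], [0, 0, 1.2]], delta_rot=[[0, 0, 0], [0, 0, 0], [0, 0, 0], [0, 0, 0], [0, 0, 0], [0, 0, 0], [0, 0, 0], [0, 0, 0], [0, 0, 0], [0, 0, 0], [0, 0, 0], [0, 0, 0]])

```text
time: 14.0
tool_pos: [0.6065, -0.0041, 0.2018]
tcp_rot: [0.417, -3.11, -0.0]
wrist_force: [0.4, 0.1, -3.2]
width: 0.11
```

```bash
python3 - <<'E'
from h import *
s=st();p=read_camera('wrist')
q=read_camera('scene');cv2.imwrite('pics/s10.png',cv2.resize(q['image'][130:280,240:380],None,fx=5,fy=4,interpolation=cv2.INTER_CUBIC)[:,:,::-1])
cv2.imwrite('pics/w10c.png',cv2.resize(p['image'][160:350,170:340],None,fx=4.2,fy=3.15,interpolation=cv2.INTER_CUBIC)[:,:,::-1])
E
```

```text
t 14.0 pos [ 0.6065 -0.0041  0.2018] rot [ 0.417 -3.11  -0.   ] F [ 0.37  0.08 -3.24] M [ 0.01 -0.03 -0.06] w 0.11
```

View pics/w10c.png

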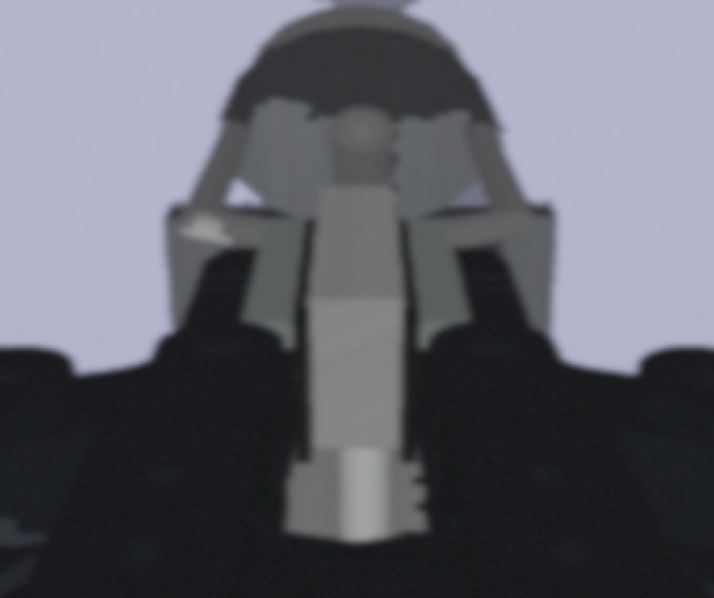

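View pics/s10.png

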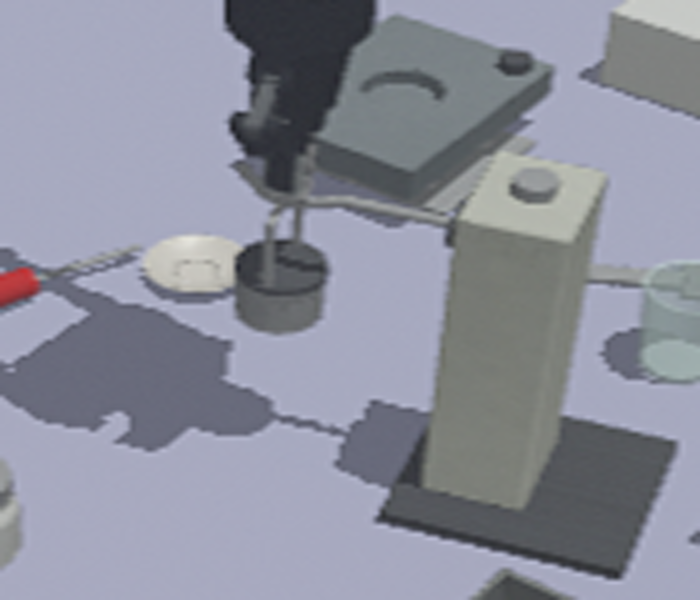

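Call:
play_rows(slide=[[0, 0, 0.1], [0, 0, 0.25], [0, 0, 0.4], [0, 0, 0.55], [0, 0, 0.7], [0, 0, 0.85], [0, 0, 1.0], [0, 0, 1.15], [0, 0, 1.3], [0, 0, 1.45], [0, 0, 1.6], [0, 0, 1.7]], delta_rot=[[0, 0, 0], [0, 0, 0], [0, 0, 0], [0, 0, 0], [0, 0, 0], [0, 0, 0], [0, 0, 0], [0, 0, 0], [0, 0, 0], [0, 0, 0], [0, 0, 0], [0, 0, 0]])

```text
time: 15.1
tool_pos: [0.6064, -0.004, 0.1846]
tcp_rot: [0.417, -3.11, -0.001]
wrist_force: [0.8, 0.4, -1.4]
width: 0.11
```

Call:
play_rows(slide=[[0, 0, 0.1], [0, 0, 0.25], [0, 0, 0.4], [0, 0, 0.55], [0, 0, 0.7], [0, 0, 0.85], [0, 0, 1.0], [0, 0, 1.15], [0, 0, 1.3], [0, 0, 1.45], [0, 0, 1.6], [0, 0, 1.7]], delta_rot=[[0, 0, 0], [0, 0, 0], [0, 0, 0], [0, 0, 0], [0, 0, 0], [0, 0, 0], [0, 0, 0], [0, 0, 0], [0, 0, 0], [0, 0, 0], [0, 0, 0], [0, 0, 0]])

```text
time: 16.1
tool_pos: [0.6065, -0.0041, 0.1675]
tcp_rot: [0.417, -3.11, -0.0]
wrist_force: [0.9, 0.1, -0.4]
width: 0.108
```

```bash
python3 - <<'E'
from h import *
F=[];s=st()
for i in range(4):
    p=read_camera('wrist');F.append(read_state()['wrist_force'])
print(np.round(F,2),np.mean(F,0))
save(p,'w11')
d=p['depth'];H=np.array(p['hand_eye']);T=T_of(s)
E
```

```text
t 16.1 pos [ 0.6065 -0.0041  0.1675] rot [ 0.417 -3.11  -0.   ] F [ 0.89  0.09 -0.36] M [-0.01 -0.2   0.02] w 0.108
[[ 2.65 -0.71 -1.1 ]
 [ 1.77  0.27 -1.16]
 [ 1.73  1.2  -0.29]
 [ 1.04  0.52 -0.86]] [ 1.79825202  0.31939741 -0.85226147]
```

View pics/w11.png

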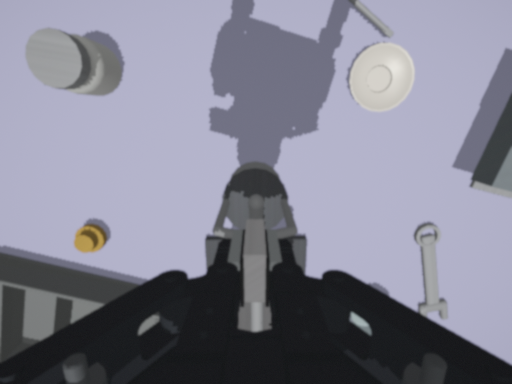

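Call:
play_rows(slide=[[-0.03, 0, 0.1], [-0.06, 0, 0.2], [-0.09, 0, 0.3], [-0.12, 0, 0.4], [-0.15, 0, 0.5], [-0.15, 0, 0.6], [-0.15, 0, 0.65], [-0.15, 0, 0.65]], delta_rot=[[0, 0, 0], [0, 0, 0], [0, 0, 0], [0, 0, 0], [0, 0, 0], [0, 0, 0], [0, 0, 0], [0, 0, 0]])

```text
time: 16.97
tool_pos: [0.6073, -0.0038, 0.1607]
tcp_rot: [0.417, -3.109, -0.0]
wrist_force: [-1.6, -1.0, -1.4]
width: 0.109
```

```bash
python3 - <<'E'
from h import *
F=[];M=[];s=st()
for i in range(6):
    p=read_camera('wrist');r=read_state();F.append(r['wrist_force']);M.append(r['torque'])
print(np.mean(F,0),np.std(F,0),np.mean(M,0),T_of(s)[:3,:3].T@np.mean(F,0))
q=read_camera('scene');cv2.imwrite('pics/s12.png',cv2.resize(q['image'][130:280,240:380],None,fx=5,fy=4,interpolation=cv2.INTER_CUBIC)[:,:,::-1])
E
```

```text
t 16.97 pos [ 0.6073 -0.0038  0.1607] rot [ 0.417 -3.109 -0.   ] F [-1.57 -0.99 -1.36] M [-0.18  0.31  0.02] w 0.109
[-2.40495281 -1.0365543   0.31670632] [0.42858195 0.70778298 0.64733121] [-0.14950589  0.38971712 -0.01810703] [ 2.59461301 -0.36617697 -0.30404516]
```

View pics/s12.png

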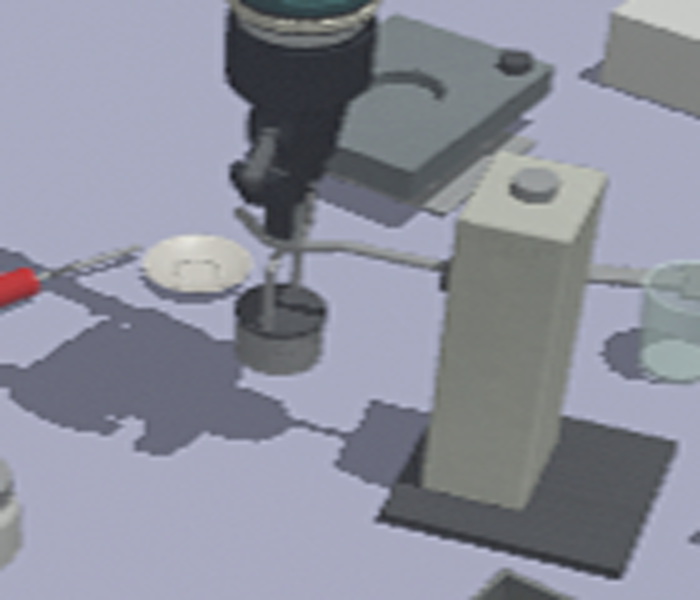

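Call:
play_rows(slide=[[0.03, 0, 0], [0.06, 0, 0], [0.08, 0, 0], [0.08, 0, 0]], delta_rot=[[0, 0, 0], [0, 0, 0], [0, 0, 0], [0, 0, 0]])

```text
time: 17.65
tool_pos: [0.6074, -0.0038, 0.1614]
tcp_rot: [0.417, -3.111, -0.0]
wrist_force: [0.6, 0.6, -0.5]
width: 0.111
```

```bash
python3 - <<'E'
from h import *
F=[];M=[];s=st()
for i in range(16):
    p=read_camera('wrist');r=read_state();F.append(r['wrist_force']);M.append(r['torque'])
F=np.array(F);print(F.mean(0),F.std(0)/4,np.mean(M,0),r['tool_pos'],r['time'])
# hook deflection: tip top height from scene/wrist depth
d=p['depth'];H=np.array(p['hand_eye']);T=T_of(s);f=foc(p);v,u=np.mgrid[0:384,0:512]
G=np.stack([(u-p['cx'])/f*d,-(v-p['cy'])/f*d,-d],-1)@H[:3,:3].T+H[:3,3]; P=G@T[:3,:3].T+T[:3,3]
for rr in range(194,222,2): print(rr,[tuple(np.round(G[rr,c]*1000).astype(int).tolist()) for c in (252,256,260)])
save(p,'w13')
E
```

```text
t 17.65 pos [ 0.6074 -0.0038  0.1614] rot [ 0.417 -3.111 -0.   ] F [ 0.57  0.59 -0.54] M [-0.01 -0.07 -0.06] w 0.111
[1.41194264 0.31891742 0.06058977] [0.18922218 0.12115421 0.13922156] [ 0.07614901 -0.26917991 -0.01071854] [ 0.60708713 -0.00388747  0.16122351] 18.45
194 [(31, -2, -38), (31, 0, -38), (31, 2, -38)]
196 [(31, -2, -39), (31, 0, -39), (30, 2, -38)]
198 [(30, -2, -40), (30, 0, -40), (30, 2, -41)]
200 [(29, -2, -42), (29, 0, -41), (29, 2, -41)]
202 [(28, -2, -40), (28, 0, -41), (28, 2, -39)]
204 [(27, -2, -41), (27, 0, -41), (27, 2, -41)]
206 [(26, -2, -41), (26, 0, -42), (26, 2, -40)]
208 [(24, -2, -38), (25, 0, -40), (24, 2, -39)]
210 [(22, -2, -36), (22, 0, -37), (22, 2, -35)]
212 [(19, -2, -32), (21, 0, -35), (20, 2, -33)]
214 [(18, -2, -30), (18, 0, -32), (17, 2, -29)]
216 [(16, -2, -27), (16, 0, -29), (15, 2, -27)]
218 [(13, -2, -24), (14, 0, -26), (13, 2, -23)]
220 [(13, -2, -27), (13, 0, -27), (13, 2, -27)]
```

Call:
play_rows(slide=[[-0.01, 0, 0], [-0.03, 0, 0], [-0.03, 0, 0], [-0.03, 0, 0]], delta_rot=[[0, 0, 0], [0, 0, 0], [0, 0, 0], [0, 0, 0]])

```text
time: 18.78
tool_pos: [0.6072, -0.0038, 0.1611]
tcp_rot: [0.417, -3.11, -0.0]
wrist_force: [1.8, -0.3, 1.0]
width: 0.111
```

```bash
python3 - <<'E'
from h import *
F=[];M=[];s=st()
for i in range(12):
    p=read_camera('wrist');r=read_state();F.append(r['wrist_force']);M.append(r['torque'])
F=np.array(F);print(F.mean(0),F.std(0)/3.5,np.mean(M,0),r['tool_pos'],r['time'])
E
```

```text
t 18.78 pos [ 0.6072 -0.0038  0.1611] rot [ 0.417 -3.11  -0.   ] F [ 1.8  -0.29  1.03] M [ 0.06 -0.22  0.02] w 0.111
[0.78052571 0.10210913 0.13630044] [0.15681958 0.12541721 0.11713329] [ 0.03306382 -0.17297011  0.00564113] [ 0.60726158 -0.00382398  0.16116347] 19.3833
```

Call:
play_rows(slide=[[-0.01, 0, 0], [-0.02, 0, 0], [-0.02, 0, 0]], delta_rot=[[0, 0, 0], [0, 0, 0], [0, 0, 0]], force=20)

```text
time: 19.63
tool_pos: [0.6073, -0.0038, 0.1611]
tcp_rot: [0.417, -3.109, -0.0]
wrist_force: [-0.2, 0.4, 1.0]
width: 0.112
```

Call:
play_rows(slide=[[0, 0, 0], [0, 0, 0], [0, 0, 0], [0, 0, 0]], delta_rot=[[0, 0, 0], [0, 0, 0], [0, 0, 0], [0, 0, 0]], hand=0.25)

```text
time: 19.97
tool_pos: [0.6072, -0.0038, 0.161]
tcp_rot: [0.417, -3.109, -0.0]
wrist_force: [0.3, 0.6, -0.3]
width: 0.252
```

Call:
play_rows(slide=[[0, 0, 0], [0, 0, 0], [0, 0, 0], [0, 0, 0]], delta_rot=[[0, 0, 0], [0, 0, 0], [0, 0, 0], [0, 0, 0]], hand=0.5)

```text
time: 20.3
tool_pos: [0.6072, -0.0038, 0.161]
tcp_rot: [0.417, -3.109, -0.001]
wrist_force: [0.3, -0.1, -0.3]
width: 0.498
```

```bash
cat >> h.py <<'E'
def hookz(p,s):
    d=p['depth'];H=np.array(p['hand_eye']);T=T_of(s);f=foc(p);v,u=np.mgrid[0:384,0:512]
    G=np.stack([(u-p['cx'])/f*d,-(v-p['cy'])/f*d,-d],-1)@H[:3,:3].T+H[:3,3]; P=G@T[:3,:3].T+T[:3,3]
    return G,P
E
python3 - <<'E'
from h import *
s=st();p=read_camera('wrist');save(p,'w14')
q=read_camera('scene');cv2.imwrite('pics/s14.png',cv2.resize(q['image'][130:280,240:380],None,fx=5,fy=4,interpolation=cv2.INTER_CUBIC)[:,:,::-1])
G,P=hookz(p,s)
for rr in range(190,224,3): print(rr,[tuple(np.round(P[rr,c]*1000).astype(int).tolist()) for c in (252,256,260)])
E
```

```text
t 20.3 pos [ 0.6072 -0.0038  0.161 ] rot [ 4.170e-01 -3.109e+00 -1.000e-03] F [ 0.34 -0.06 -0.3 ] M [0.05 0.05 0.01] w 0.498
190 [(597, -9, 119), (596, -6, 121), (595, -3, 121)]
193 [(599, -9, 120), (577, -12, 199), (597, -3, 121)]
196 [(578, -14, 201), (578, -12, 200), (577, -10, 200)]
199 [(579, -13, 202), (579, -12, 203), (578, -10, 202)]
202 [(581, -13, 201), (580, -11, 202), (580, -9, 202)]
205 [(582, -13, 202), (582, -11, 202), (581, -9, 202)]
208 [(585, -12, 199), (584, -10, 200), (584, -8, 199)]
211 [(588, -11, 194), (587, -9, 196), (586, -7, 195)]
214 [(591, -10, 191), (590, -8, 192), (590, -6, 191)]
217 [(594, -10, 187), (593, -8, 187), (593, -5, 186)]
220 [(595, -9, 188), (594, -7, 188), (594, -5, 188)]
223 [(595, -9, 192), (595, -7, 192), (594, -5, 193)]
```

View pics/w14.png

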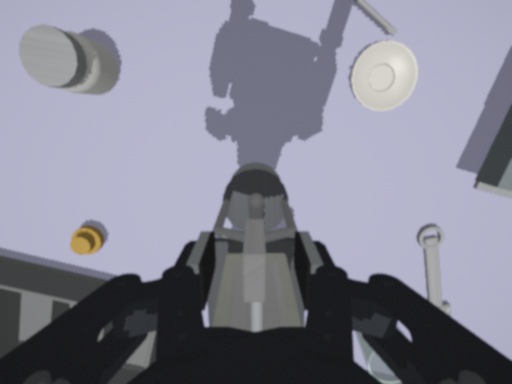

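View pics/s14.png

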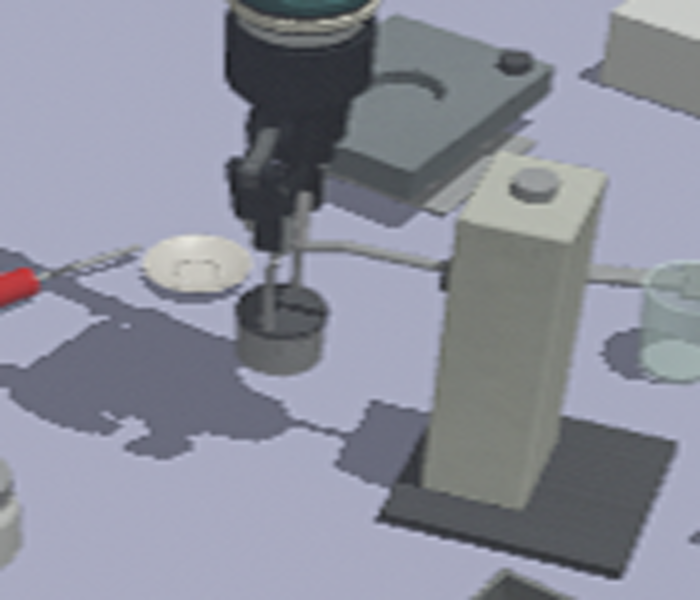

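Call:
play_rows(slide=[[0, 0, 0], [0, 0, 0], [0, 0, 0], [0, 0, 0], [0, 0, 0], [0, 0, 0], [0, 0, 0], [0, 0, 0], [0, 0, 0], [0, 0, 0], [0, 0, 0], [0, 0, 0]], delta_rot=[[0, 0, 0], [0, 0, 0], [0, 0, 0], [0, 0, 0], [0, 0, 0], [0, 0, 0], [0, 0, 0], [0, 0, 0], [0, 0, 0], [0, 0, 0], [0, 0, 0], [0, 0, 0]])

```text
time: 21.4
tool_pos: [0.6072, -0.0038, 0.161]
tcp_rot: [0.417, -3.109, -0.0]
wrist_force: [-0.2, -0.3, 0.1]
width: 0.502
```

Call:
play_rows(slide=[[0, 0, 0], [0, 0, 0], [0, 0, 0], [0, 0, 0], [0, 0, 0], [0, 0, 0], [0, 0, 0], [0, 0, 0], [0, 0, 0], [0, 0, 0], [0, 0, 0], [0, 0, 0]], delta_rot=[[0, 0, 0], [0, 0, 0], [0, 0, 0], [0, 0, 0], [0, 0, 0], [0, 0, 0], [0, 0, 0], [0, 0, 0], [0, 0, 0], [0, 0, 0], [0, 0, 0], [0, 0, 0]])

```text
time: 22.4
tool_pos: [0.6072, -0.0038, 0.161]
tcp_rot: [0.417, -3.109, -0.0]
wrist_force: [-0.2, 0.7, -0.7]
width: 0.505
```

```bash
python3 - <<'E'
from h import *
pr=None
for i in range(8):
    s=read_state();p=read_camera('wrist');g=cv2.cvtColor(p['image'],cv2.COLOR_BGR2GRAY).astype(float)
    G,P=hookz(p,s)
    print(round(s['time'],2),np.round(P[198:207,252:261].mean((0,1))*1000,1),'lid/foot region diff',None if pr is None else round(np.abs(g-pr)[160:230,215:300].mean(),2),'bg',None if pr is None else round(np.abs(g-pr)[10:80,300:340].mean(),2));pr=g
m=(abs(G[...,2]+.031)<.006)&(abs(G[...,0])<.03)&(abs(G[...,1])<.0125)
Q=G[m]*1000;c,(w,h),a=cv2.minAreaRect(Q[:,:2].astype(np.float32));print('blade top in tool',c,w,h,a,np.median(Q[:,2]))
for rr in range(232,304,6): print(rr,[tuple(np.round(G[rr,c]*1000).astype(int).tolist()) for c in (244,250,256,262,267)])
save(p,'w15')
E
```

```text
22.4 [579.8 -11.3 203.3] lid/foot region diff None bg None
22.45 [579.8 -11.3 203.3] lid/foot region diff 0.44 bg 0.34
22.5 [580.3 -11.1 201.6] lid/foot region diff 0.45 bg 0.34
22.55 [579.9 -11.2 203.1] lid/foot region diff 0.45 bg 0.37
22.6 [580.4 -11.1 201.5] lid/foot region diff 0.44 bg 0.35
22.65 [580.3 -11.1 201.6] lid/foot region diff 0.44 bg 0.38
22.7 [580.3 -11.1 201.7] lid/foot region diff 0.43 bg 0.37
22.75 [579.9 -11.3 203.2] lid/foot region diff 0.45 bg 0.36
blade top in tool (13.772364616394043, 1.0824995040893555) 29.349266052246094 14.088332176208496 8.466461181640625 -31.323378516163764
232 [(4, -7, -23), (13, -3, -43), (13, 0, -42), (13, 3, -43), (4, 7, -22)]
238 [(12, -6, -48), (13, -3, -50), (13, 0, -50), (13, 3, -50), (2, 6, -26)]
244 [(13, -5, -55), (13, -3, -56), (12, 0, -55), (13, 3, -55), (-89, 15, 149)]
250 [(13, -5, -62), (13, -3, -62), (13, 0, -62), (13, 3, -62), (-97, 15, 148)]
256 [(12, -5, -65), (12, -3, -64), (12, 0, -65), (12, 3, -65), (-99, 14, 136)]
262 [(9, -5, -65), (9, -3, -65), (9, 0, -66), (10, 2, -66), (-96, 14, 118)]
268 [(6, -5, -64), (6, -3, -64), (6, 0, -64), (7, 3, -66), (-97, 13, 106)]
274 [(3, -5, -64), (3, -3, -65), (3, 0, -64), (3, 3, -65), (-97, 13, 94)]
280 [(0, -5, -65), (0, -3, -65), (0, 0, -65), (0, 3, -65), (-97, 12, 82)]
286 [(-3, -5, -64), (-3, -3, -64), (-3, 0, -65), (-3, 3, -65), (-96, 12, 71)]
292 [(-6, -5, -65), (-6, -3, -65), (-6, 0, -65), (-6, 3, -65), (-95, 11, 60)]
298 [(-9, -5, -65), (-8, -3, -66), (-8, 0, -66), (-9, 3, -65), (-97, 11, 54)]
```

Call:
play_rows(slide=[[0, 0, 0], [0, 0, 0], [0, 0, 0], [0, 0, 0], [0, 0, 0], [0, 0, 0], [0, 0, 0], [0, 0, 0], [0, 0, 0], [0, 0, 0], [0, 0, 0], [0, 0, 0]], delta_rot=[[0, 0, 0], [0, 0, 0], [0, 0, 0], [0, 0, 0], [0, 0, 0], [0, 0, 0], [0, 0, 0], [0, 0, 0], [0, 0, 0], [0, 0, 0], [0, 0, 0], [0, 0, 0]])

```text
time: 23.8
tool_pos: [0.6072, -0.0038, 0.161]
tcp_rot: [0.417, -3.109, -0.0]
wrist_force: [0.1, -0.1, -0.1]
width: 0.5
```

Call:
play_rows(slide=[[0, 0, 0], [0, 0, 0], [0, 0, 0], [0, 0, 0], [0, 0, 0]], delta_rot=[[0, 0, 0], [0, 0, 0], [0, 0, 0], [0, 0, 0], [0, 0, 0]], hand=0.15)

```text
time: 24.22
tool_pos: [0.6072, -0.0038, 0.161]
tcp_rot: [0.417, -3.109, -0.0]
wrist_force: [-0.2, 1.5, 0.5]
width: 0.154
```

Call:
play_rows(slide=[[0, 0, 0], [0, 0, 0], [0, 0, 0], [0, 0, 0]], delta_rot=[[0, 0, 0], [0, 0, 0], [0, 0, 0], [0, 0, 0]], hand=0.0, force=20)

```text
time: 24.55
tool_pos: [0.6073, -0.0038, 0.1611]
tcp_rot: [0.417, -3.109, -0.0]
wrist_force: [0.1, -0.1, -0.9]
width: 0.112
```

Call:
play_rows(slide=[[0, 0, 0], [0, 0, 0], [0, 0, 0]], delta_rot=[[0, 0, 0], [0, 0, 0], [0, 0, 0]], force=50)

```text
time: 24.8
tool_pos: [0.6073, -0.0038, 0.1611]
tcp_rot: [0.417, -3.109, -0.001]
wrist_force: [1.0, 0.3, 0.5]
width: 0.113
```

```bash
python3 - <<'E'
from h import *
s=st();p=read_camera('wrist');save(p,'w16')
G,P=hookz(p,s);print(np.round(P[198:207,252:261].mean((0,1))*1000,1))
print(read_state()['wrist_force'])
for rr in (262,280,292): print(rr,[tuple(np.round(G[rr,c]*1000).astype(int).tolist()) for c in (244,250,256,262,267)])
E
```

```text
t 24.8 pos [ 0.6073 -0.0038  0.1611] rot [ 4.170e-01 -3.109e+00 -1.000e-03] F [1.03 0.3  0.48] M [ 0.06 -0.06  0.03] w 0.113
[580.5 -11.1 201.6]
[-0.63571863  0.70448581 -1.0992496 ]
262 [(9, -5, -65), (9, -3, -65), (9, 0, -65), (9, 3, -66), (11, 5, -68)]
280 [(0, -5, -64), (0, -3, -65), (0, 0, -65), (0, 3, -65), (3, 5, -68)]
292 [(-6, -5, -65), (-7, -3, -64), (-6, 0, -65), (-6, 3, -65), (-3, 5, -69)]
```

Call:
play_rows(slide=[[0, 0, -0.05], [0, 0, -0.15], [0, 0, -0.3], [0, 0, -0.45], [0, 0, -0.6], [0, 0, -0.75], [0, 0, -0.9], [0, 0, -1.05], [0, 0, -1.2], [0, 0, -1.35], [0, 0, -1.5], [0, 0, -1.65]], delta_rot=[[0, 0, 0], [0, 0, 0], [0, 0, 0], [0, 0, 0], [0, 0, 0], [0, 0, 0], [0, 0, 0], [0, 0, 0], [0, 0, 0], [0, 0, 0], [0, 0, 0], [0, 0, 0]])

```text
time: 25.85
tool_pos: [0.6072, -0.0038, 0.1776]
tcp_rot: [0.417, -3.109, -0.001]
wrist_force: [0.3, -0.8, -2.3]
width: 0.11
```

Call:
play_rows(slide=[[0, 0, -0.15], [0, 0, -0.3], [0, 0, -0.45], [0, 0, -0.6], [0, 0, -0.75], [0, 0, -0.9], [0, 0, -1.05], [0, 0, -1.2], [0, 0, -1.35], [0, 0, -1.5], [0, 0, -1.65], [0, 0, -1.8]], delta_rot=[[0, 0, 0], [0, 0, 0], [0, 0, 0], [0, 0, 0], [0, 0, 0], [0, 0, 0], [0, 0, 0], [0, 0, 0], [0, 0, 0], [0, 0, 0], [0, 0, 0], [0, 0, 0]])

```text
time: 26.85
tool_pos: [0.6072, -0.0038, 0.1956]
tcp_rot: [0.417, -3.109, -0.001]
wrist_force: [0.6, -0.2, -2.4]
width: 0.108
```

Call:
play_rows(slide=[[0, 0, -0.1], [0, 0, -0.2], [0, 0, -0.3], [0, 0, -0.4], [0, 0, -0.5], [0, 0, -0.6], [0, 0, -0.7], [0, 0, -0.8], [0, 0, -0.9], [0, 0, -1.0], [0, 0, -1.1], [0, 0, -1.2]], delta_rot=[[0, 0, 0], [0, 0, 0], [0, 0, 0], [0, 0, 0], [0, 0, 0], [0, 0, 0], [0, 0, 0], [0, 0, 0], [0, 0, 0], [0, 0, 0], [0, 0, 0], [0, 0, 0]])

```text
time: 27.85
tool_pos: [0.6072, -0.0037, 0.2076]
tcp_rot: [0.417, -3.109, -0.001]
wrist_force: [1.0, -0.1, -3.2]
width: 0.112
```

Call:
play_rows(slide=[[0, 0, -0.1], [0, 0, -0.2], [0, 0, -0.3], [0, 0, -0.4], [0, 0, -0.5], [0, 0, -0.6], [0, 0, -0.7], [0, 0, -0.8], [0, 0, -0.9], [0, 0, -1.0], [0, 0, -1.1], [0, 0, -1.2]], delta_rot=[[0, 0, 0], [0, 0, 0], [0, 0, 0], [0, 0, 0], [0, 0, 0], [0, 0, 0], [0, 0, 0], [0, 0, 0], [0, 0, 0], [0, 0, 0], [0, 0, 0], [0, 0, 0]])

```text
time: 28.85
tool_pos: [0.6073, -0.0038, 0.2197]
tcp_rot: [0.417, -3.109, -0.001]
wrist_force: [-0.3, -0.5, -3.3]
width: 0.11
```

```bash
python3 - <<'E'
from h import *
s=st();p=read_camera('wrist');save(p,'w17')
G,P=hookz(p,s)
m=(P[...,2]>.19)&(P[...,2]<.27)&(np.hypot(P[...,0]-.580,P[...,1]+.0113)<.006);print('tip top',np.percentile(P[m][:,2],[10,50,90]),m.sum())
go(s['tool_pos'][0],s['tool_pos'][1],.2475,.267)
E
```

```text
t 28.85 pos [ 0.6073 -0.0038  0.2197] rot [ 4.170e-01 -3.109e+00 -1.000e-03] F [-0.29 -0.48 -3.35] M [ 0.03 -0.01 -0.01] w 0.11
tip top [0.24735807 0.24957249 0.25097817] 199
slide cm [ 0.02  0.   -2.76] rot [ 0.0011 -0.0048 -0.0004] rows>= 0.7 0.0
```

View pics/w17.png

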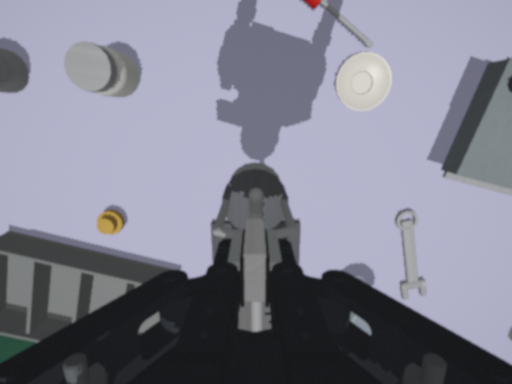

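Call:
play_rows(slide=[[0, 0, -0.2], [0, 0, -0.6], [0, 0, -1.1], [0, 0, -1.6], [0, 0, -2.1], [0, 0, -2.5], [0, 0, -2.75], [0, 0, -2.75], [0, 0, -2.75]], delta_rot=[[0, 0, 0], [0, 0, 0], [0, 0, 0], [0, 0, 0], [0, 0, 0], [0, 0, 0], [0, 0, 0], [0, 0, 0], [0, 0, 0]])

```text
time: 29.65
tool_pos: [0.6076, -0.0037, 0.2477]
tcp_rot: [0.417, -3.109, -0.001]
wrist_force: [-0.2, -0.5, -4.0]
width: 0.113
```

Call:
play_rows(slide=[[0.4, 0, 0], [1.4, 0, 0], [2.8, 0, 0], [4.2, 0, 0], [5.6, 0, 0], [7, 0, 0], [8.2, 0, 0], [9.2, 0, 0], [9.8, 0, 0], [10, 0, 0], [10, 0, 0]], delta_rot=[[0, 0, 0], [0, 0, 0], [0, 0, 0], [0, 0, 0], [0, 0, 0], [0, 0, 0], [0, 0, 0], [0, 0, 0], [0, 0, 0], [0, 0, 0], [0, 0, 0]])

```text
time: 30.57
tool_pos: [0.5109, -0.0302, 0.2483]
tcp_rot: [0.416, -3.11, -0.0]
wrist_force: [-0.9, 0.3, -3.3]
width: 0.107
```

```bash
python3 - <<'E'
from h import *
s=st();go(.4787,.3145,.22,0)
E
```

```text
t 30.57 pos [ 0.5109 -0.0302  0.2483] rot [ 0.416 -3.11  -0.   ] F [-0.94  0.3  -3.31] M [-0.04 -0.05  0.05] w 0.107
slide cm [-5.97 34.11  2.84] rot [ 2.000e-04 -3.700e-03  2.662e-01] rows>= 8.3 2.1
```

Call:
play_rows(slide=[[-0.5, 2, 0], [-1, 5.5, 0], [-1.6, 9, 0], [-2.2, 12.5, 0], [-2.8, 16, 0], [-3.3, 19.5, 0], [-3.7, 22.5, 1], [-3.9, 24.7, 2], [-4, 25.7, 2.8], [-4, 26, 2.8], [-4, 26, 2.8], [-4, 26, 2.8]], delta_rot=[[0, 0, 0], [0, 0, 0.05], [0, 0, 0.1], [0, 0, 0.15], [0, 0, 0.2], [0, 0, 0.25], [0, -0.004, 0.266], [0, -0.004, 0.266], [0, -0.004, 0.266], [0, -0.004, 0.266], [0, -0.004, 0.266], [0, -0.004, 0.266]])

```text
time: 31.57
tool_pos: [0.4816, 0.2304, 0.2207]
tcp_rot: [-0.0, 3.141, -0.001]
wrist_force: [0.2, -0.3, -3.2]
width: 0.107
```

```bash
python3 - <<'E'
from h import *
s=st();p=read_camera('wrist');save(p,'w18');np.save('w18d.npy',p['depth'])
G,P=hookz(p,s)
T=wfc(p,s);np.save('w18T.npy',T)
for d in landmark_of('stage_nest',p): print(d['at'],d['conf'],px_z(p,*d['at'],.064,s))
E
```

```text
t 31.57 pos [0.4816 0.2304 0.2207] rot [-0.000e+00  3.141e+00 -1.000e-03] F [ 0.22 -0.34 -3.19] M [-0.01 -0.05  0.  ] w 0.107
[325.5, 168.5] 0.77 [0.47731678 0.31303805 0.064     ]
```

View pics/w18.png

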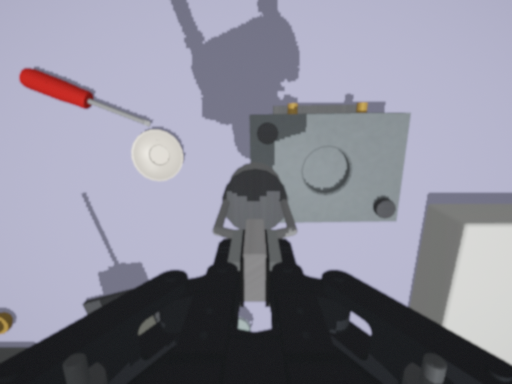

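```bash
python3 - <<'E'
from h import *
from scipy.optimize import minimize
f=192/np.tan(np.radians(67.77770727)/2);cx,cy=254.306,192.880
for n,box in [('w1',(225,175,290,240)),('w18',(295,138,360,200))]:
    im=cv2.imread(f'pics/{n}.png',0);T=np.load(n+'T.npy');Ti=np.linalg.inv(T)
    e=cv2.Canny(im,25,60);m=np.zeros_like(e);x0,y0,x1,y1=box;m[y0:y1,x0:x1]=e[y0:y1,x0:x1]
    dt=cv2.distanceTransform(255-m,cv2.DIST_L2,5)
    a=np.linspace(0,2*np.pi,180,endpoint=False)
    def proj(c,z,r):
        W=np.c_[c[0]+r*np.cos(a),c[1]+r*np.sin(a),np.full(180,z),np.ones(180)]@Ti.T
        return W[:,0]/-W[:,2]*f+cx,-W[:,1]/-W[:,2]*f+cy
    def cost(c,z=.064,r=.0285):
        u,v=proj(c,z,r);val=cv2.remap(dt,u.astype(np.float32)[None],v.astype(np.float32)[None],cv2.INTER_LINEAR)[0]
        return np.minimum(val,3).mean()
    for r in (.028,.0285,.029):
        best=min((minimize(cost,[.4785+i,.3145+j],args=(.064,r),method='Nelder-Mead',options=dict(initial_simplex=[[.4785+i,.3145+j],[.4805+i,.3145+j],[.4785+i,.3165+j]])) for i in (-.002,0,.002) for j in (-.002,0,.002)),key=lambda o:o.fun)
        print(n,r,best.x,best.fun)
    c=best.x;col=cv2.cvtColor(im,cv2.COLOR_GRAY2BGR);s=8;col=cv2.resize(col[y0:y1,x0:x1],None,fx=s,fy=s)
    for z,r,k in ((.064,.028,(0,0,255)),(.049,.028,(0,255,0))):
        u,v=proj(c,z,r)
        for q in zip(u,v): cv2.circle(col,(int((q[0]-x0+.5)*s),int((q[1]-y0+.5)*s)),1,k,-1)
    cv2.imwrite(f'pics/fit{n}.png',col)
E
```

```text
w1 0.028 [0.47993072 0.31438724] 0.39408746361732483
w1 0.0285 [0.47795647 0.31440838] 0.44568556547164917
w1 0.029 [0.47797421 0.31438287] 0.3123020529747009
w18 0.028 [0.48016045 0.31413178] 0.43285804986953735
w18 0.0285 [0.47870204 0.31270689] 0.4231000244617462
w18 0.029 [0.47865299 0.31283558] 0.26985350251197815
```

View pics/fitw18.png

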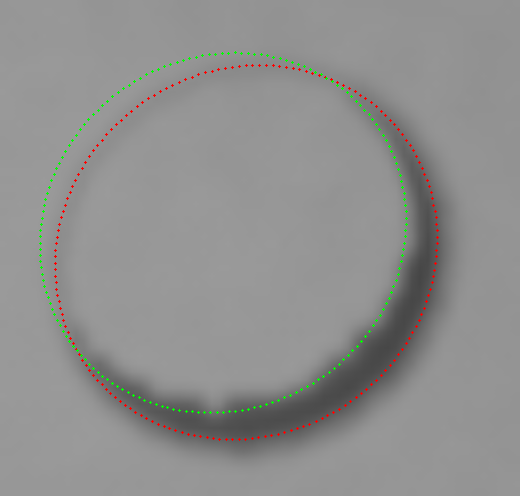

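View pics/fitw1.png

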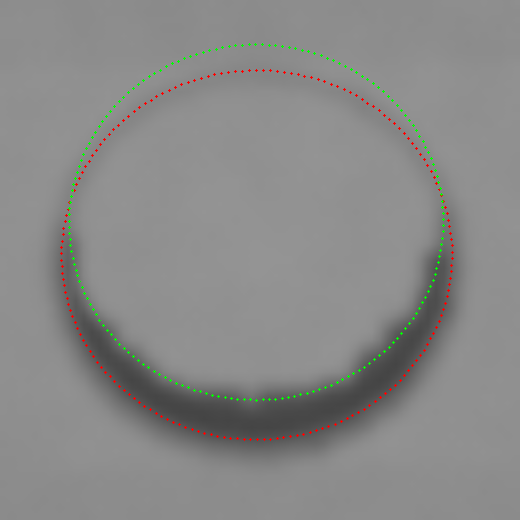

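```bash
python3 - <<'E'
from h import *
s=read_state();p=read_camera('wrist');H=np.array(p['hand_eye']);G,P=hookz(p,s)
print([tuple(np.round(G[r,c]*1000,1).tolist()) for r in (262,280) for c in (246,256,264)])
# lid: circle fit in tool coords at z_tool~ 41
m=(abs(G[...,2]-.041)<.004)&(abs(G[...,0])<.04)&(abs(G[...,1])<.04);Q=(G[m]*1000)[:,:2].astype(np.float32);print(len(Q),cv2.minEnclosingCircle(Q), np.median(G[m][:,2]))
st();go(.4798,.3141,.17,0)
E
```

```text
[(9.4, -4.3, -65.9), (9.2, -0.1, -65.6), (9.0, 3.3, -65.2), (0.8, -4.4, -66.1), (-0.3, -0.0, -64.5), (0.1, 3.4, -65.0)]
2893 ((1.1197748184204102, -0.41953563690185547), 26.394289016723633) 0.041104249519175434
t 31.72 pos [0.4819 0.2301 0.2212] rot [2.00e-03 3.14e+00 1.00e-03] F [ 0.32  0.75 -3.89] M [-0.04  0.03  0.04] w 0.109
slide cm [0.23 8.39 5.12] rot [ 0.0004  0.0017 -0.0013] rows>= 2.4 0.0
```

Lid circle confirms the axis at tool (+1.1, −0.4) mm, so the target stands.

Call:
play_rows(slide=[[0.1, 0.8, 0], [0.2, 2.3, 0], [0.23, 4, 0.5], [0.23, 5.8, 1.5], [0.23, 7.3, 2.5], [0.23, 8.2, 3.5], [0.23, 8.4, 4.4], [0.23, 8.4, 5], [0.23, 8.4, 5.1], [0.23, 8.4, 5.1]], delta_rot=[[0, 0, 0], [0, 0, 0], [0, 0, 0], [0, 0, 0], [0, 0, 0], [0, 0, 0], [0, 0, 0], [0, 0, 0], [0, 0, 0], [0, 0, 0]])

```text
time: 32.55
tool_pos: [0.4793, 0.3131, 0.1692]
tcp_rot: [-0.003, -3.142, 0.002]
wrist_force: [0.1, 0.5, -3.4]
width: 0.104
```

Call:
play_rows(slide=[[0, 0, 0], [0, 0, 0], [0, 0, 0]], delta_rot=[[0, 0, 0], [0, 0, 0], [0, 0, 0]])

```text
time: 32.8
tool_pos: [0.4798, 0.3129, 0.1699]
tcp_rot: [0.004, 3.141, -0.001]
wrist_force: [1.1, 0.2, -3.2]
width: 0.109
```

```bash
python3 - <<'E'
from h import *
s=st();go(.4798,.3141,.15,0)
p=read_camera('wrist');cv2.imwrite('pics/w19.png',cv2.resize(p['image'][120:300,170:350],None,fx=4,fy=3.3,interpolation=cv2.INTER_CUBIC)[:,:,::-1])
q=read_camera('scene');cv2.imwrite('pics/s19.png',cv2.resize(q['image'][70:210,260:400],None,fx=5,fy=4.2,interpolation=cv2.INTER_CUBIC)[:,:,::-1])
E
```

```text
t 32.8 pos [0.4798 0.3129 0.1699] rot [ 4.000e-03  3.141e+00 -1.000e-03] F [ 1.06  0.22 -3.21] M [ 0.02 -0.03 -0.01] w 0.109
slide cm [-0.    0.12  1.99] rot [-0.0006  0.001  -0.0024] rows>= 0.5 0.0
```

View pics/w19.png

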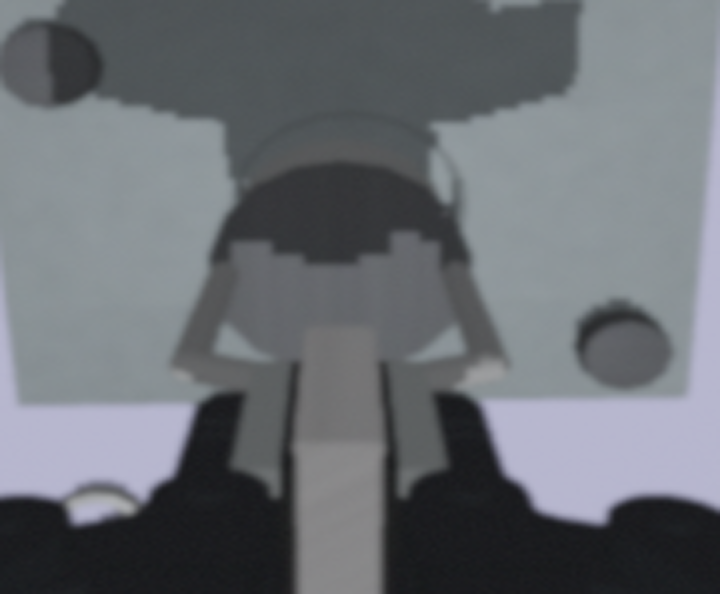

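View pics/s19.png

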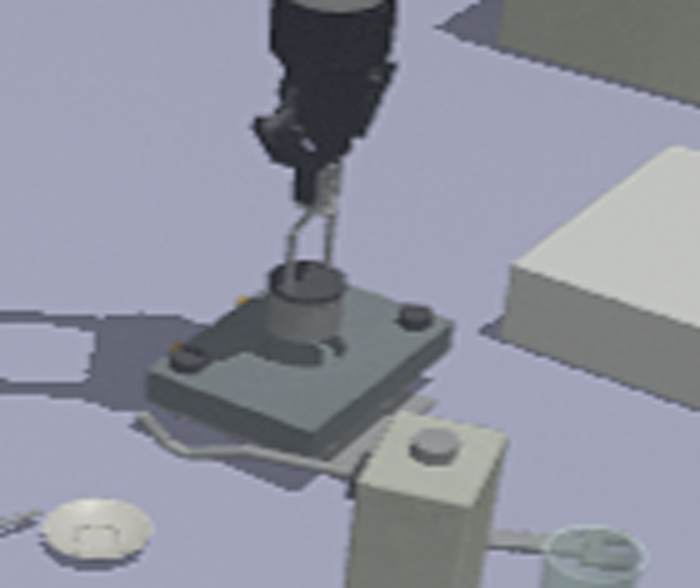

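Call:
play_rows(slide=[[0, 0.06, 0.2], [0, 0.13, 0.5], [0, 0.13, 0.8], [0, 0.13, 1.1], [0, 0.13, 1.4], [0, 0.13, 1.6], [0, 0.13, 1.6], [0, 0.13, 1.6]], delta_rot=[[0, 0, 0], [0, 0, 0], [0, 0, 0], [0, 0, 0], [0, 0, 0], [0, 0, 0], [0, 0, 0], [0, 0, 0]])

```text
time: 33.57
tool_pos: [0.4795, 0.3142, 0.1535]
tcp_rot: [0.003, 3.141, -0.001]
wrist_force: [0.1, -0.1, -4.4]
width: 0.109
```

```bash
python3 - <<'E'
from h import *
s=st();go(.4798,.3141,.1495,0)
p=read_camera('wrist');cv2.imwrite('pics/w20.png',cv2.resize(p['image'][120:300,170:350],None,fx=4,fy=3.3,interpolation=cv2.INTER_CUBIC)[:,:,::-1])
E
```

```text
t 33.57 pos [0.4795 0.3142 0.1535] rot [ 3.000e-03  3.141e+00 -1.000e-03] F [ 0.11 -0.06 -4.39] M [ 0.03  0.05 -0.  ] w 0.109
slide cm [-0.03 -0.01  0.4 ] rot [-0.0009  0.0004 -0.0022] rows>= 0.1 0.0
```

View pics/w20.png

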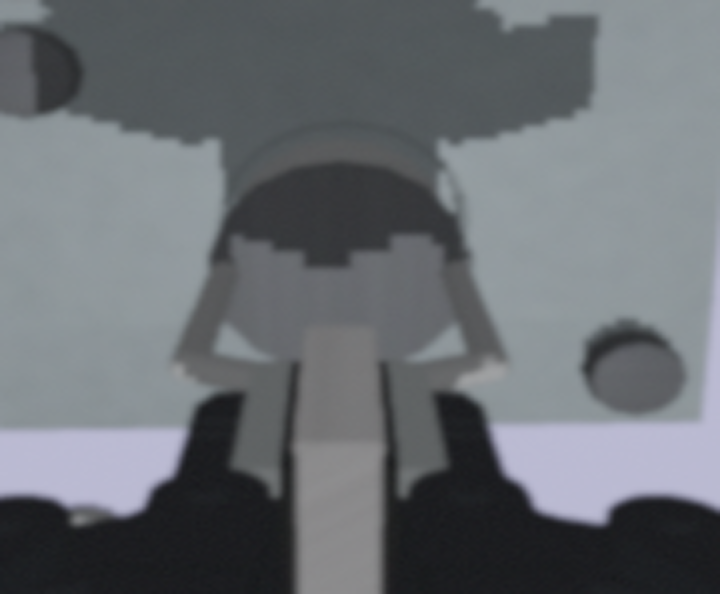

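Call:
play_rows(slide=[[0, 0, 0.1], [0, 0, 0.2], [0, 0, 0.3], [0, 0, 0.4], [0, 0, 0.5], [0, 0, 0.6], [0, 0, 0.7], [0, 0, 0.8], [0, 0, 0.9], [0, 0, 1.0], [0, 0, 1.0]], delta_rot=[[0, 0, 0], [0, 0, 0], [0, 0, 0], [0, 0, 0], [0, 0, 0], [0, 0, 0], [0, 0, 0], [0, 0, 0], [0, 0, 0], [0, 0, 0], [0, 0, 0]])

```text
time: 34.53
tool_pos: [0.4795, 0.3142, 0.1435]
tcp_rot: [0.003, 3.141, -0.001]
wrist_force: [0.3, 0.3, -3.4]
width: 0.104
```

Call:
play_rows(slide=[[0, 0, 0.1], [0, 0, 0.2], [0, 0, 0.3], [0, 0, 0.4], [0, 0, 0.5], [0, 0, 0.55], [0, 0, 0.6]], delta_rot=[[0, 0, 0], [0, 0, 0], [0, 0, 0], [0, 0, 0], [0, 0, 0], [0, 0, 0], [0, 0, 0]])

```text
time: 35.12
tool_pos: [0.4795, 0.3142, 0.1374]
tcp_rot: [0.003, 3.141, -0.001]
wrist_force: [0.3, -0.2, -4.2]
width: 0.106
```

```bash
python3 - <<'E'
from h import *
s=st();F=[]
for i in range(4): p=read_camera('wrist');F.append(read_state()['wrist_force'])
print(np.mean(F,0))
cv2.imwrite('pics/w21.png',cv2.resize(p['image'][120:300,170:350],None,fx=4,fy=3.3,interpolation=cv2.INTER_CUBIC)[:,:,::-1])
E
```

```text
t 35.12 pos [0.4795 0.3142 0.1374] rot [ 3.000e-03  3.141e+00 -1.000e-03] F [ 0.26 -0.18 -4.17] M [-0.01  0.01 -0.02] w 0.106
[ 0.25496411  0.6701381  -3.43538895]
```

View pics/w21.png

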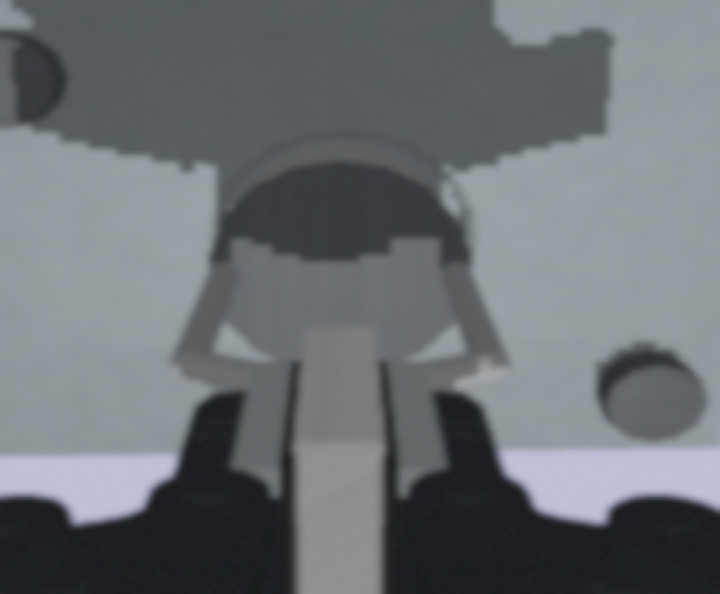

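Inside the nest, no side contact. Last ~1.5–2 mm slowly.

Call:
play_rows(slide=[[0, 0, 0.04], [0, 0, 0.08], [0, 0, 0.12], [0, 0, 0.15], [0, 0, 0.15], [0, 0, 0.15]], delta_rot=[[0, 0, 0], [0, 0, 0], [0, 0, 0], [0, 0, 0], [0, 0, 0], [0, 0, 0]])

```text
time: 35.82
tool_pos: [0.4797, 0.3143, 0.1361]
tcp_rot: [0.003, 3.141, -0.001]
wrist_force: [0.6, -0.5, -2.2]
width: 0.108
```

```bash
python3 - <<'E'
from h import *
s=st();F=[]
for i in range(5): p=read_camera('wrist');F.append(read_state()['wrist_force'])
print(np.mean(F,0))
E
```

```text
t 35.82 pos [0.4797 0.3143 0.1361] rot [ 3.000e-03  3.141e+00 -1.000e-03] F [ 0.6  -0.49 -2.2 ] M [-0.04  0.03  0.03] w 0.108
[ 0.06885499 -0.32233303 -2.83018931]
```

Call:
play_rows(slide=[[0, 0, 0.03], [0, 0, 0.06], [0, 0, 0.08], [0, 0, 0.08]], delta_rot=[[0, 0, 0], [0, 0, 0], [0, 0, 0], [0, 0, 0]])

```text
time: 36.4
tool_pos: [0.4799, 0.3144, 0.1361]
tcp_rot: [0.003, 3.14, -0.001]
wrist_force: [-1.7, -0.4, 2.8]
width: 0.111
```

```bash
python3 - <<'E'
from h import *
s=st();F=[];M=[]
for i in range(6): p=read_camera('wrist');r=read_state();F.append(r['wrist_force']);M.append(r['torque'])
print(np.mean(F,0),np.mean(M,0))
E
```

```text
t 36.4 pos [0.4799 0.3144 0.1361] rot [ 3.00e-03  3.14e+00 -1.00e-03] F [-1.68 -0.38  2.75] M [-0.2   0.43  0.02] w 0.111
[-2.10715915 -1.0933798   4.37556942] [-0.3287429   0.48377111  0.00515514]
```

Call:
play_rows(slide=[[0, 0, 0.01], [0, 0, 0.01], [0, 0, 0.01]], delta_rot=[[0, 0, 0], [0, 0, 0], [0, 0, 0]], force=20)

```text
time: 36.95
tool_pos: [0.4799, 0.3144, 0.1361]
tcp_rot: [0.003, 3.14, -0.001]
wrist_force: [-2.6, -1.6, 3.8]
width: 0.108
```

Call:
play_rows(slide=[[0, 0, 0], [0, 0, 0], [0, 0, 0], [0, 0, 0]], delta_rot=[[0, 0, 0], [0, 0, 0], [0, 0, 0], [0, 0, 0]], hand=0.25)

```text
time: 37.28
tool_pos: [0.48, 0.3145, 0.1359]
tcp_rot: [0.003, 3.14, -0.0]
wrist_force: [-0.0, -0.2, 0.3]
width: 0.25
```

Call:
play_rows(slide=[[0, 0, 0], [0, 0, 0], [0, 0, 0], [0, 0, 0]], delta_rot=[[0, 0, 0], [0, 0, 0], [0, 0, 0], [0, 0, 0]], hand=0.5)

```text
time: 37.62
tool_pos: [0.4801, 0.3145, 0.1358]
tcp_rot: [0.003, 3.14, -0.0]
wrist_force: [0.2, -0.3, 0.4]
width: 0.495
```

```bash
python3 - <<'E'
from h import *
s=st();p=read_camera('wrist');save(p,'w22')
G,P=hookz(p,s)
for rr in range(232,304,12): print(rr,[tuple(np.round(P[rr,c]*1000).astype(int).tolist()) for c in (247,256,262)])
E
```

```text
t 37.62 pos [0.4801 0.3145 0.1358] rot [ 3.00e-03  3.14e+00 -0.00e+00] F [ 0.16 -0.33  0.35] M [ 0.    0.   -0.05] w 0.495
232 [(468, 310, 177), (467, 315, 178), (467, 318, 180)]
244 [(467, 310, 192), (467, 315, 192), (467, 317, 192)]
256 [(468, 311, 201), (467, 314, 203), (468, 317, 201)]
268 [(473, 311, 202), (474, 314, 201), (473, 317, 202)]
280 [(480, 311, 201), (479, 314, 201), (479, 317, 202)]
292 [(486, 311, 201), (486, 314, 201), (486, 317, 201)]
```

View pics/w22.png

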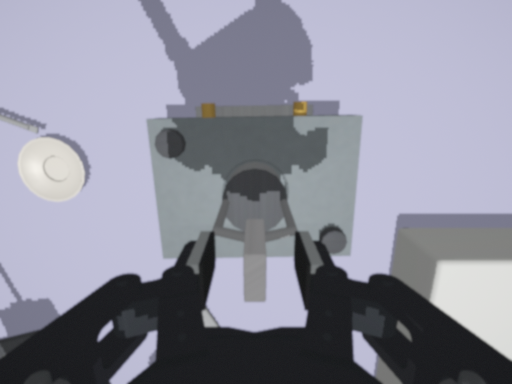

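Call:
play_rows(slide=[[0, 0, -0.5], [0, 0, -1.5], [0, 0, -3], [0, 0, -5], [0, 0, -7], [0, 0, -9], [0, 0, -11], [0, 0, -12.5], [0, 0, -13], [0, 0, -13], [0, 0, -13], [0, 0, -13]], delta_rot=[[0, 0, 0], [0, 0, 0], [0, 0, 0], [0, 0, 0], [0, 0, 0], [0, 0, 0], [0, 0, 0], [0, 0, 0], [0, 0, 0], [0, 0, 0], [0, 0, 0], [0, 0, 0]])

```text
time: 38.67
tool_pos: [0.4792, 0.3142, 0.2646]
tcp_rot: [-0.003, -3.141, 0.002]
wrist_force: [-0.9, 0.0, 0.0]
width: 0.5
```

```bash
python3 - <<'E'
from h import *
s=st();p=read_camera('wrist');save(p,'w23')
G,P=hookz(p,s);z=P[...,2]
m=(z>.195)&(z<.21)&(np.hypot(P[...,0]-.479,P[...,1]-.314)<.03);print('blade top z',np.median(z[m]),cv2.minAreaRect((P[m][:,:2]*1000).astype(np.float32)))
m=(abs(z-.095)<.006)&(np.hypot(P[...,0]-.479,P[...,1]-.314)<.035);print('lid',np.median(z[m]),cv2.minEnclosingCircle((P[m][:,:2]*1000).astype(np.float32)))
q=read_camera('scene');save(q,'s23')
E
```

```text
t 38.67 pos [0.4792 0.3142 0.2646] rot [-3.000e-03 -3.141e+00  2.000e-03] F [-0.87  0.02  0.02] M [0.02 0.03 0.05] w 0.5
blade top z 0.2009391430741491 ((478.7025146484375, 313.7967529296875), (8.774956703186035, 23.86550521850586), 89.79866027832031)
lid 0.09495379437696544 ((478.6956481933594, 313.6231689453125), 26.358901977539062)
```

View pics/s23.png

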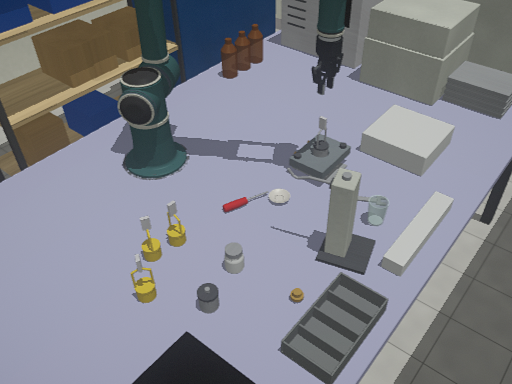

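View pics/w23.png

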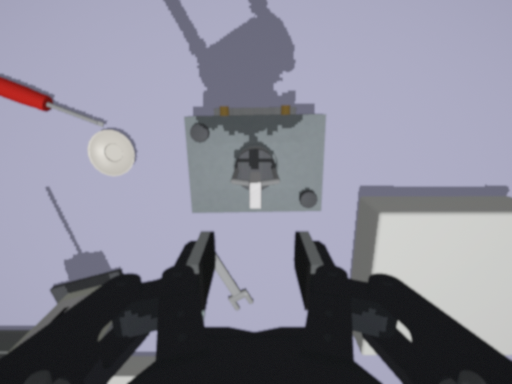

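The canister is upright in the nest: the lid is at 95.0 mm (46 + 49 expected) and the blade top at 200.9 mm (201 expected). The gripper is clear, and nothing else has moved.

```bash
python3 -c "
from workcell import *
print(finish_job())"
```

```text
the job is handed in; nothing more can be done
None
```

I weighed the canister on the hook, took it off smoothly and set it home in the heating stage's nest. I handed the job in about 39 s into the 72 s allowed.

- **Weighing:** I lowered the canister into the dip at 12–20 mm/s until the wrist carried about 0 N. It then hung free for about 4 s, and pictures after the first two seconds or so showed it still. The hook had gone down about 47–48 mm, which is roughly 3.8 N or 0.39 kg.
- **Lift-off:** I raised it at 12–18 mm/s, and the hook tip came back to its unloaded height (0.2496 m against 0.2495 m).
- **Nest:** The lid top was at 95.0 mm (95 expected) and the blade top at 200.9 mm (201 expected). The canister axis is within about 0.5 mm of the measured nest centre. The gripper is clear, and in the last scene picture everything else stood where it was.

**What disagreed**
- **Fingertip position:** The fingertips are about 35 mm behind the reported tool centre point, not 8 mm ahead of it. My first grasp therefore shut on air above the blade, touching nothing. I measured the offset with two cameras and corrected for it.
- **Weight in the air:** Wrist readings with the canister hanging from the gripper varied between about 3.2 and 4.4 N, against 3.8 N from the hook's travel.
- **Sideways force on the hook:** Friction built up as much as 2.6 N sideways, so I eased most of it off before letting go.
- **Setting down:** The gripper pressed on the nest floor with about 4 N net just before release.

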